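# Lay out the jeweller's bench for a doming job

### The arm

A 6-joint arm with a two-finger parallel gripper is mounted at the origin on the work surface. World frame = base frame: x ahead of the robot, y to its left, z up, the work surface at z = 0. Lengths are in m, angles in degrees, forces in N, time in s.
With the tool pointing down it reaches from about 0.3 to 0.75 m from the base axis. Payload 8.5 kg.
Tool frame: the origin (TCP) lies at the very end of the fingers, on their centre line; the grasp point (between the pads) lies 19 mm behind it; x points along the fingers, y is the direction in which the jaws open and shut, and the axes are right-handed (so a half turn about x gives the same grasp; the last joint's range is limited). The gripper opens to 85 mm and grips with 20 to 120 N. Pads are 22 mm wide; open, the fingers measure 114 mm over their backs; the gripper's body (76 mm by 85 mm) begins 54 mm behind the grasp point. The pads swing forward as they close: fully open they stand 13 mm farther back than shut.
Start: joints at [-89.341, 21.807, 74.336, -0, 83.858, -12.336], TCP at [0.124, -0.536, 0.211] pointing down, gripper open.
Joint ranges: [-178.18, 178.18], [-50.72, 133.34], [12.68, 142.11], [-81.47, 261.47], [9.98, 163.14], [-165.26, 165.26]. Speed limits (degrees/s): [136.94, 136.94, 180, 180, 180, 180].

### API

Orientations are given as a 3x3 rotation matrix whose columns are the frame's x, y, z axes.
In Python, from rig import sensors, cams, env gives the robot as it stands.
- The arm moves only by the shell command python3 -m crank 'ROWS' [FORCE]. ROWS is a JSON object of lists of equal length, an entry for each row: "hand": the closure in counts, from 0 (fully open) to 255 (shut); "translation": the shift along the tool's x, y, z in m, a list of three; "dr": the turn, a rotation vector about the tool's x, y, z in rad, a list of three. A call has 1 to 5 rows; each row is the pose to reach, as a shift and turn from the pose commanded when the call began, along the tool's axes at that moment; what a row does not reach only later rows make up. A row lasts 1/10 s, in which the tool goes at most 50 mm and 8.59 degrees, less where a joint would pass 70% of its speed; a pose out of reach is approached as far as the arm can. A call with a gripper value outside its range is refused whole. The fingers move at their own pace and stop on an object; FORCE is the grip in N (left out, the last holds). Time passes only in rows, so rows that repeat a pose let the fingers close. It gives the time, the measured TCP pose, the force and the opening at its end, in the units of the state.
- sensors.observe(): the state, without advancing time (a new reading comes with each control period).
- cams.get_image(name): name is "scene" or "top" or "wrist"; returns (picture, depth): 384x512x3 uint8, blue, green, red; 384x512 float32, m along the optical axis (not along the pixel's ray), 0 where there is no reading.
- cams.calibration(name): a dict with "vertical_fov" (degrees; the focal length in pixels is half the picture's height over the tangent of half this angle, whatever the lens; pixels are square), "cx", "cy" (the principal point, pixels), "extrinsics" (4x4, takes a point from camera to world coordinates). Camera axes: x right, y down, z forward; pixel columns grow to the right and rows downward; lengths in m; the calibration is good to about 2 mm. A picture is of the moment at which its call begins: read the wrist's pose just before it. calibration takes no time and is no camera call; for the wrist camera it gives the pose at the moment of the call.
- env.close_job(): hands the job in, once; it reports no verdict.
The state is a dict: "time_s": time; "q": joint angles; "qvel": joint speeds; "joint_efforts": joint torques, N m; "position": TCP position; "tool_rot": TCP orientation; "ft_force": force on the tool from outside, world axes, zero at the start; "wrist_torque": the same for the moment, N m; "grip_width": finger opening in m.
Only numpy, scipy, OpenCV 4.12 (cv2) and the standard library are available. Lean on these libraries where they do the work, as an engineer would, in place of code of your own. Each camera call takes 0.05 s, during which the arm holds its last target. There are 200 camera calls.

### The job

Lay out the bench for doming: put the brass doming block on the middle of the square steel bench block, squared up with it; set the white crucible on the table just behind the bench block (on the side away from the robot) and the blue-lidded tin on the table just beside it, on whichever side faces the green pot, each centred on that side of the bench block with about a finger's width (15 mm) of gap. Also put the red-handled burnisher, handle up and down to the floor, into the crowded green pot, easing the punches aside without forcing it and without knocking any punch out. Leave the tin and crucible standing upright and let go of everything.

Things in the scene. Friction and masses are not known exactly. Their poses are not given: they have to be found in the camera images.
- bench_block: Fixed square steel slab on a thin black pad, together 80 x 80 mm and 25 mm high. Origin: centre of the underside, on the table (top face at z = +25 mm). Its x axis points away from the robot and its y axis to the robot's left, both within about 12 degrees of the robot's own; the sides are square to these axes. Its 'behind' side is its +x face. The pot stands either on its +y or its -y side.
- pot: Fixed round green pot, 60 mm outer diameter, 52 mm inner diameter, 68 mm high, floor 6 mm thick. Origin: centre of the underside, on the table. Holds the three loose punches, so the rest of its inside is narrow.
- doming_block: Loose brass block with dark round hollows on top, 42 x 42 mm and 34 mm high, about 0.45 kg. Origin: centre of the underside; x and y axes square to its faces, z up. Any of its four headings counts as squared up.
- tin: Loose round metal tin with a blue lid, 46 mm diameter, 36 mm high, about 90 g. Origin: centre of the underside. (A wider, lower tin with a red lid on the bench is not part of the job.)
- crucible: Loose small white porcelain cup without a handle, open upwards, 54 mm diameter at the rim, slightly narrower at the foot, 30 mm high, about 80 g. Origin: centre of the underside.
- burnisher: Loose hand tool standing handle up in the hole of the stand (it may lean a few degrees there), 150 mm long, about 60 g. Origin: the lower end (tip of the steel shaft), z axis along the tool up to the handle. Shaft 9 mm diameter, tapered to 6 mm over its lowest 8 mm; from 80 to 100 mm up it widens into the red round handle, 18 mm diameter from 100 to 143 mm, rounded off at 150 mm. At the start its tip is 10 mm above the table.
- stand: Fixed pale wooden block 56 x 56 x 40 mm with one vertical hole, 10.5 mm diameter and 30 mm deep, in the middle of its top; it holds the burnisher at the start. Origin: centre of the underside, on the table.
- punch_a: Loose bright steel doming punch standing in the pot: rod 13 mm diameter with a 14 mm ball at the top, 95 mm long, 60 g. Origin: centre of the lower end, resting on the pot's floor; z axis along the rod, upwards.
- punch_b: Loose brass doming punch standing in the pot: rod 13 mm diameter with a 15 mm ball at the top, 95 mm long, 60 g. Origin: centre of the lower end, resting on the pot's floor; z axis along the rod, upwards.
- punch_c: Loose dark steel doming punch standing in the pot: rod 13 mm diameter with a 16 mm ball at the top, 95 mm long, 60 g. Origin: centre of the lower end, resting on the pot's floor; z axis along the rod, upwards.
There are look-alikes about, which are no part of the job. What is shaped like the bench_block but purple or turquoise is not meant. What is shaped like the burnisher but purple or turquoise is not meant.

How it is judged:
By the outcome, as a careful person would: the job done as asked, in the order asked, and still so for the second after the job is handed in, with the robot touching nothing.
It also fails if it takes over 104 s, if anything falls off the work surface, if the arm or the gripper's body presses on something with over 40 N, if the wrist force passes 120 N, or if a joint passes its speed limit or range.

## Working session

There is one attempt and no reset: what is moved stays moved. The work goes in short steps, Python scripts to look and compute and a shell command to move; the robot and the scene stay as the last step left them, time stands still between calls to the robot, and variables do not carry over. Pictures are saved under pics/ and viewed, about 12 in all and at most 16, crops included, and the job is handed in when it is done.

```bash
ls; mkdir -p pics
cat > h.py <<'E'
import numpy as np, cv2, json
from rig import sensors, cams, env
def grab(n):
    c=cams.calibration(n); im,d=cams.get_image(n); return im,d,c
def f(c): return 192/np.tan(np.radians(c["vertical_fov"])/2)
def ray(c,u,v):
    E=np.array(c["extrinsics"]); k=f(c)
    r=np.stack([(np.asarray(u,float)-c["cx"])/k,(np.asarray(v,float)-c["cy"])/k,np.ones_like(np.asarray(u,float))],-1)
    return E[:3,3], r@E[:3,:3].T
def onz(c,u,v,z):
    o,r=ray(c,u,v); return o+r*((z-o[2])/r[...,2])[...,None]
def cloud(d,c):
    v,u=np.mgrid[:d.shape[0],:d.shape[1]]; o,r=ray(c,u,v); P=o+r*d[...,None]; P[d==0]=np.nan; return P
def proj(c,p):
    E=np.array(c["extrinsics"]); q=(np.asarray(p)-E[:3,3])@E[:3,:3]; return q[...,:2]/q[...,2:]*f(c)+[c["cx"],c["cy"]]
E
python3 - <<'E'
from h import *
s=sensors.observe(); print({k:np.round(v,3).tolist() for k,v in s.items()})
for n in("top","scene","wrist"):
    im,d,c=grab(n); cv2.imwrite(f"pics/{n}0.png",im); np.savez(f"{n}0.npz",im=im,d=d,E=c["extrinsics"],c=json.dumps({k:c[k] for k in("vertical_fov","cx","cy")}))
    print(n,c["vertical_fov"],c["cx"],c["cy"],np.round(c["extrinsics"],3).tolist(),(d==0).mean())
E
```

```text
pics
{'time_s': 0.0, 'q': [-89.342, 21.842, 74.386, 0.0, 83.858, -12.335], 'qvel': [-0.017, 0.083, -0.015, 0.018, 0.036, 0.068], 'joint_efforts': [-0.002, -44.847, -23.128, -0.0, 0.005, 0.0], 'position': [0.124, -0.536, 0.21], 'tool_rot': [[-0.0, 0.225, -0.974], [0.001, -0.974, -0.225], [-1.0, -0.001, -0.0]], 'ft_force': [0.232, 0.392, -0.802], 'wrist_torque': [-0.027, -0.018, 0.024], 'grip_width': 0.086}
top 45.11624211881696 262.29941030238757 194.0722531660137 [[0.028, -0.987, 0.161, 0.265], [-1.0, -0.029, -0.005, -0.039], [0.01, -0.161, -0.987, 1.336], [0.0, 0.0, 0.0, 1.0]] 0.004002888997395833
scene 48.57150275819706 261.654584903501 190.7113907267631 [[-0.031, 0.617, -0.786, 1.258], [1.0, 0.014, -0.028, 0.008], [-0.006, -0.786, -0.618, 0.647], [0.0, 0.0, 0.0, 1.0]] 0.003957112630208333
wrist 58.390443147132935 250.1023962861688 195.89225908430086 [[0.226, -0.938, -0.264, 0.19], [-0.974, -0.218, -0.059, -0.52], [-0.002, 0.271, -0.963, 0.373], [0.0, 0.0, 0.0, 1.0]] 0.00421142578125
```

View pics/top0.png

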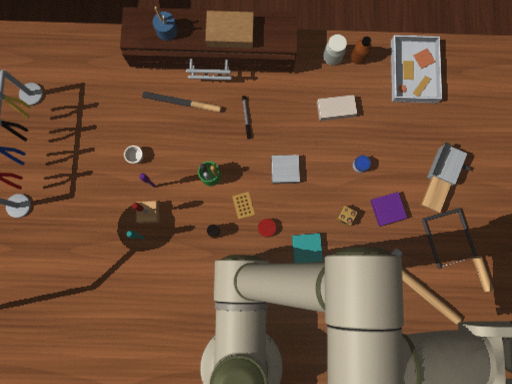

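View pics/scene0.png

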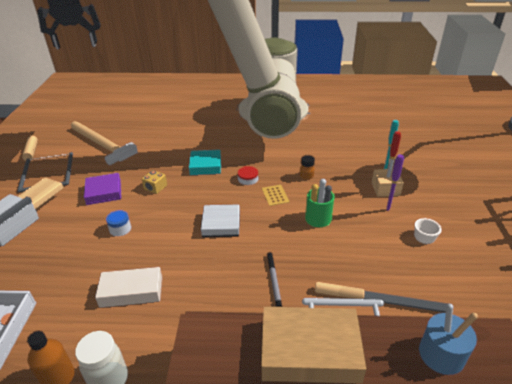

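The top view shows the bench block at (285,168), pot at (209,173) on its +y side, and the crucible at (133,155). The blue tin is at (362,163), the doming block at (347,215) and the stand with the red handle at (147,208). Purple and teal look-alike tools stand near the stand.

```bash
cat >> h.py <<'E'
def load(n):
    z=np.load(n+"0.npz"); c=json.loads(str(z["c"])); c["extrinsics"]=z["E"]; return z["im"],z["d"],c
def rect(pts):
    (x,y),(w,h),a=cv2.minAreaRect(pts[:,:2].astype(np.float32)*1000); return np.round([x,y,w,h,a],1)
def circ(pts):
    A=np.c_[2*pts[:,:2],np.ones(len(pts))]; s=np.linalg.lstsq(A,(pts[:,:2]**2).sum(1),rcond=None)[0]
    return np.round(np.r_[s[:2],np.sqrt(s[2]+s[0]**2+s[1]**2)]*1000,1)
def pick(P,x,y,r,z0,z1):
    m=(np.hypot(P[...,0]-x,P[...,1]-y)<r)&(P[...,2]>z0)&(P[...,2]<z1); return m
E
python3 - <<'E'
from h import *
T=load("top"); S=load("scene")
G=dict(bench=(285,168,.0125*2),pot=(209,173,.068),crucible=(133,155,.03),tin=(362,163,.036),doming=(347,215,.034),stand=(147,208,.04))
tz=T[1]; P={'top':cloud(T[1],T[2]),'scene':cloud(S[1],S[2])}
print("table z",[np.nanmedian(p[m]) for p,m in [(P['top'][...,2],pick(P['top'],.5,-.1,.15,-.02,.02)),(P['scene'][...,2],pick(P['scene'],.5,-.1,.15,-.02,.02))]])
for n,(u,v,h) in G.items():
    g=onz(T[2],u,v,h); print(n,np.round(g,3))
    for k in P:
        m=pick(P[k],g[0],g[1],.065,h-.006,h+.008); q=P[k][m]
        if len(q)>5: print("  ",k,len(q),"z",np.round(np.median(q[:,2]),4),"mean",np.round(q.mean(0)*1000,1),"rect",rect(q), "hull", np.round(np.array(cv2.minEnclosingCircle(q[:,:2].astype(np.float32))[0])*1000,1))
for n,(lo,hi) in dict(red=((0,150,60),(6,255,255)),teal=((85,120,60),(95,255,255)),purple=((125,100,40),(150,255,255))).items():
  for k,I in(('top',T),('scene',S)):
    m=cv2.inRange(cv2.cvtColor(I[0],cv2.COLOR_BGR2HSV),lo,hi); N,L,st,ce=cv2.connectedComponentsWithStats(m)
    print(n,k,[(np.round(ce[i]).tolist(),int(st[i,4]),np.round(np.nanmax(P[k][L==i],0),3).tolist(),np.round(np.nanmin(P[k][L==i],0),3).tolist()) for i in range(1,N) if st[i,4]>12])
for k,I in(('top',T),('scene',S)):
    p=[proj(I[2],onz(T[2],u,v,h)) for u,v,h in [(147,208,.04),(209,173,.068)]]
    cs=[cv2.resize(I[0][int(b)-55:int(b)+45,int(a)-45:int(a)+45],(390,433),interpolation=cv2.INTER_CUBIC) for a,b in p]
    cv2.imwrite(f"pics/crop_{k}.png",np.hstack(cs))
E
```

```text
table z [np.float64(-7.31438031524867e-05), np.float64(0.0005873859162765505)]
bench [ 0.557 -0.11   0.025]
   top 726 z 0.0248 mean [ 555.5 -111.1   24.8] rect [ 556.3 -111.5   82.3   78.7    1.6] hull [ 556.1 -111.2]
   scene 944 z 0.0253 mean [ 563.7 -108.5   25.1] rect [ 559.1 -109.3   83.8   79.6    4.3] hull [ 558.9 -109.5]
pot [0.527 0.105 0.068]
   top 114 z 0.0667 mean [528.9 104.9  67.2] rect [530.6 106.1  57.3  57.9  53.2] hull [531.1 106.3]
   scene 228 z 0.0679 mean [543.9 108.1  67.7] rect [537.5 107.7  59.4  55.3  58.2] hull [535.4 107.7]
crucible [0.582 0.331 0.03 ]
   top 96 z 0.0285 mean [585.  334.   28.6] rect [584.1 331.4  52.9  51.2  61. ] hull [583.6 331.3]
   scene 197 z 0.0292 mean [587.4 334.3  28.8] rect [587.2 333.5  51.   54.2  72.1] hull [587.1 332.8]
tin [ 0.576 -0.331  0.036]
   top 196 z 0.0365 mean [ 576.  -332.6   36.5] rect [ 576.7 -333.1   42.7   46.1   46. ] hull [ 577.1 -333.3]
   scene 281 z 0.0365 mean [ 582.1 -329.6   36.2] rect [ 580.  -330.5   47.7   44.5   55.6] hull [ 579.3 -329.5]
doming [ 0.424 -0.288  0.034]
   top 222 z 0.0338 mean [ 
[... 821 characters left out ...]
[0.354, 0.3, 0.154], [0.34, 0.286, 0.142]), ([307.0, 247.0], 686, [0.374, -0.134, 0.032], [0.291, -0.217, -0.002])]
teal scene [([393.0, 129.0], 86, [0.361, 0.301, 0.153], [0.345, 0.287, 0.092]), ([205.0, 162.0], 709, [0.375, -0.133, 0.029], [0.291, -0.215, 0.0]), ([387.0, 161.0], 27, [0.356, 0.298, 0.063], [0.347, 0.292, 0.016])]
purple top [([144.0, 178.0], 45, [0.503, 0.275, 0.153], [0.489, 0.261, 0.109]), ([389.0, 209.0], 810, [0.501, -0.362, 0.034], [0.399, -0.459, -0.001])]
purple scene [([398.0, 167.0], 179, [0.51, 0.36, 0.151], [0.273, 0.264, 0.0]), ([102.0, 188.0], 934, [0.501, -0.359, 0.029], [0.401, -0.464, 0.0]), ([391.0, 196.0], 69, [0.507, 0.275, 0.079], [0.501, 0.268, 0.004])]
```

View pics/crop_scene.png

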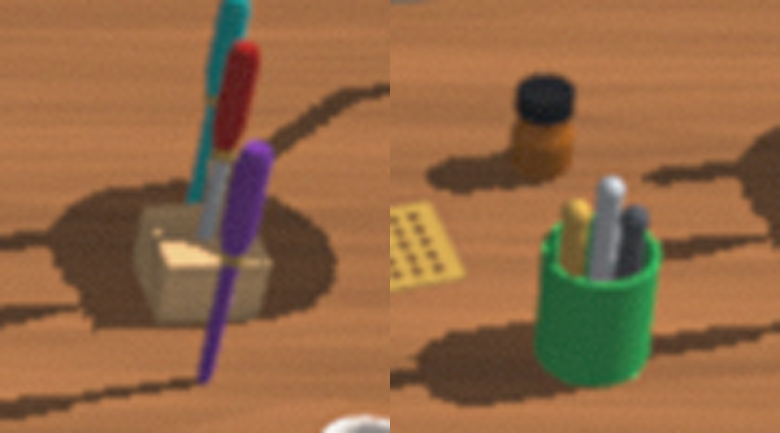

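Scene crop: the red burnisher leans slightly in the stand, with the purple and teal ones 80–90 mm away. The pot holds the brass, bright and dark punches. I'll move the wrist camera over the bench and doming block.

```bash
cat >> h.py <<'E'
from scipy.spatial.transform import Rotation as Ro
def tgt(yaw):
    c,s=np.cos(np.radians(yaw)),np.sin(np.radians(yaw)); return np.array([[0,c,s],[0,s,-c],[-1,0,0]])
def to(x,y,z,yaw):
    s=sensors.observe(); R=np.array(s["tool_rot"]); 
    t=R.T@(np.array([x,y,z])-s["position"]); dr=Ro.from_matrix(R.T@tgt(yaw)).as_rotvec()
    print("t",np.round(t,4).tolist(),"dr",np.round(dr,4).tolist(),"|t|",np.linalg.norm(t).round(3),"ang",np.degrees(np.linalg.norm(dr)).round(1))
E
python3 -c "
from h import *
to(.5,-.2,.25,-90)"
```

```text
t [-0.0393, -0.2425, -0.4422] dr [0.2268, -0.0001, 0.0011] |t| 0.506 ang 13.0
```

```bash
python3 -m crank '{"hand":[0,0,0,0,0],"translation":[[-0.039,-0.2425,-0.442],[-0.039,-0.2425,-0.442],[-0.039,-0.2425,-0.442],[-0.039,-0.2425,-0.442],[-0.039,-0.2425,-0.442]],"dr":[[0.227,0,0.001],[0.227,0,0.001],[0.227,0,0.001],[0.227,0,0.001],[0.227,0,0.001]]}' 40; python3 -c "
from h import *
to(.5,-.2,.25,-90)"
```

```text
time_s: 0.65
position: [0.3101, -0.3689, 0.2301]
tool_rot: [[0.0, -0.001, -1.0], [-0.001, -1.0, 0.001], [-1.0, 0.001, -0.0]]
ft_force: [0.7, -0.1, 0.9]
grip_width: 0.0852
t [-0.02, -0.169, -0.1898] dr [-0.0006, -0.0001, -0.0008] |t| 0.255 ang 0.1
```

```bash
python3 -m crank '{"hand":[0,0,0,0,0],"translation":[[-0.02,-0.169,-0.19],[-0.02,-0.169,-0.19],[-0.02,-0.169,-0.19],[-0.02,-0.169,-0.19],[-0.02,-0.169,-0.19]],"dr":[[0,0,0],[0,0,0],[0,0,0],[0,0,0],[0,0,0]]}'; python3 -m crank '{"hand":[0,0],"translation":[[0,0,0],[0,0,0]],"dr":[[0,0,0],[0,0,0]]}'
python3 - <<'E'
from h import *
im,d,c=grab("wrist"); cv2.imwrite("pics/w1.png",im); P=cloud(d,c)
print("table",np.nanmedian(P[...,2][pick(P,.5,-.2,.06,-.02,.02)]))
for n,(x,y,h) in dict(bench=(.557,-.11,.025),tin=(.578,-.332,.036),doming=(.425,-.289,.034)).items():
    m=pick(P,x,y,.055,h-.004,h+.004); m=cv2.morphologyEx(m.astype(np.uint8),cv2.MORPH_OPEN,np.ones((3,3)))
    cn=max(cv2.findContours(m,0,cv2.CHAIN_APPROX_NONE)[0],key=cv2.contourArea)[:,0].astype(float)
    q=onz(c,cn[:,0],cn[:,1],h); print(n,len(cn),"z",np.median(P[...,2][m>0]).round(4),"rect",rect(q),"mean px",cn.mean(0).round(), "circ",circ(q),"encl",np.round(np.array(cv2.minEnclosingCircle(q[:,:2].astype(np.float32))[0])*1e3,1))
E
```

```text
time_s: 1.15
position: [0.4965, -0.2031, 0.2496]
tool_rot: [[-0.0, -0.0, -1.0], [-0.001, -1.0, 0.0], [-1.0, 0.001, 0.0]]
ft_force: [-0.6, -0.2, 0.8]
grip_width: 0.0853
time_s: 1.35
position: [0.4956, -0.2041, 0.2491]
tool_rot: [[-0.001, 0.002, -1.0], [-0.001, -1.0, -0.002], [-1.0, 0.001, 0.001]]
ft_force: [0.3, -0.3, -0.2]
grip_width: 0.0857
table -0.0008219458237030131
bench 286 z 0.0242 rect [ 558.4 -110.    79.3   79.6    3.3] mean px [164. 103.] circ [ 558.3 -110.    45. ] encl [ 557.7 -110.2]
tin 130 z 0.0355 rect [ 578.8 -330.8   45.6   45.6    4.7] mean px [372.  84.] circ [ 578.7 -330.6   22.7] encl [ 578.6 -330.6]
doming 125 z 0.0332 rect [ 426.8 -287.4   42.2   41.5   63.3] mean px [322. 220.] circ [ 426.8 -287.7   23.2] encl [ 427.3 -287.4]
```

View pics/w1.png

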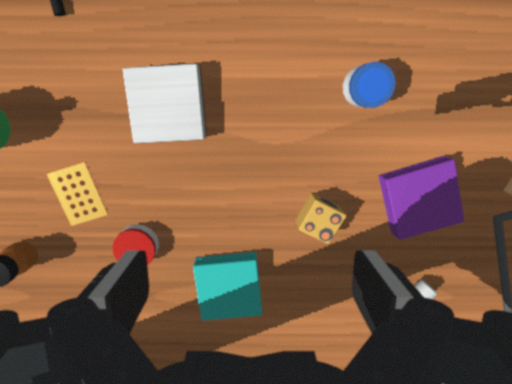

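The wrist view gives sizes that match. The bench centre is (558.4, -110.0) with yaw about 3.3°, the tin is (578.7, -330.7), and the doming block is (426.9, -287.5) at 63.3°. Next is grasping the doming block with jaw heading -116.7°.

```bash
python3 -c "
from h import *
to(.4269,-.2875,.07,-116.7)"
```

```text
t [0.1792, 0.0824, 0.0679] dr [0.4662, 0.0006, -0.0009] |t| 0.209 ang 26.7
```

```bash
python3 -m crank '{"hand":[0,0,0,0,0],"translation":[[0.04,0.02,0.017],[0.085,0.04,0.034],[0.13,0.06,0.05],[0.175,0.081,0.067],[0.179,0.0824,0.068]],"dr":[[0.12,0,0],[0.24,0,0],[0.36,0,0],[0.466,0,0],[0.466,0,0]]}'; python3 -c "
from h import *
to(.4269,-.2875,.004,-116.7)"
```

```text
time_s: 1.9
position: [0.4233, -0.2884, 0.067]
tool_rot: [[-0.005, -0.455, -0.89], [0.004, -0.89, 0.455], [-1.0, -0.001, 0.007]]
ft_force: [-0.0, -0.1, 0.1]
grip_width: 0.0851
t [0.0629, -0.0023, -0.0032] dr [-0.0066, 0.0067, 0.0013] |t| 0.063 ang 0.5
```

```bash
python3 -m crank '{"hand":[0,0,0,0],"translation":[[0.025,-0.001,-0.001],[0.045,-0.001,-0.001],[0.061,-0.001,-0.001],[0.061,-0.001,-0.001]],"dr":[[0,0,0],[0,0,0],[0,0,0],[0,0,0]]}'; python3 -c "
from h import *
to(.4269,-.2875,.004,-116.7)"
```

```text
time_s: 2.3
position: [0.428, -0.2871, 0.0091]
tool_rot: [[-0.001, -0.449, -0.894], [0.001, -0.894, 0.449], [-1.0, 0.0, 0.001]]
ft_force: [0.7, -0.1, 1.0]
grip_width: 0.0855
t [0.0051, 0.0009, 0.0009] dr [0.0005, 0.0013, -0.0001] |t| 0.005 ang 0.1
```

```bash
python3 -m crank '{"hand":[0,100,255,255,255],"translation":[[0.003,0,0.001],[0.003,0,0.001],[0.003,0,0.001],[0.003,0,0.001],[0.003,0,0.001]],"dr":[[0,0,0],[0,0,0],[0,0,0],[0,0,0],[0,0,0]]}' 60; python3 -m crank '{"hand":[255,255,255],"translation":[[0,0,0],[0,0,0],[0,0,0]],"dr":[[0,0,0],[0,0,0],[0,0,0]]}'; python3 -c "
from h import *
to(.5584,-.11,.08,-86.7)"
```

```text
time_s: 2.8
position: [0.4281, -0.2874, 0.0079]
tool_rot: [[0.001, -0.449, -0.893], [-0.003, -0.893, 0.449], [-1.0, 0.002, -0.003]]
ft_force: [-3.0, -1.2, 8.9]
grip_width: 0.0394
time_s: 3.1
position: [0.4281, -0.2874, 0.0079]
tool_rot: [[0.001, -0.449, -0.893], [-0.003, -0.893, 0.449], [-1.0, 0.002, -0.003]]
ft_force: [-2.8, -1.4, 9.5]
grip_width: 0.0395
t [-0.0725, -0.2169, -0.0369] dr [-0.5234, -0.002, -0.003] |t| 0.232 ang 30.0
```

```bash
python3 -m crank '{"hand":[255,255,255,255,255],"translation":[[-0.03,0,0],[-0.072,-0.01,-0.002],[-0.072,-0.05,-0.009],[-0.072,-0.09,-0.015],[-0.072,-0.13,-0.022]],"dr":[[0,0,0],[0,0,0],[-0.12,0,0],[-0.24,0,0],[-0.36,0,0]]}'; python3 -c "
from h import *
to(.5584,-.11,.08,-86.7)"
```

```text
time_s: 3.6
position: [0.5062, -0.1789, 0.0786]
tool_rot: [[-0.0, -0.102, -0.995], [-0.001, -0.995, 0.102], [-1.0, 0.001, 0.0]]
ft_force: [0.5, -1.1, -3.6]
grip_width: 0.0391
t [-0.0014, -0.0738, -0.0449] dr [-0.1594, 0.0002, -0.0007] |t| 0.086 ang 9.1
```

```bash
python3 -m crank '{"hand":[255,255,255,255,255],"translation":[[0,-0.035,-0.022],[0,-0.06,-0.038],[-0.001,-0.0738,-0.046],[-0.001,-0.0738,-0.046],[-0.001,-0.0738,-0.046]],"dr":[[-0.08,0,0],[-0.159,0,0],[-0.159,0,0],[-0.159,0,0],[-0.159,0,0]]}'; python3 -c "
from h import *
to(.5594,-.11,.037,-86.7)
im,d,c=grab('wrist'); cv2.imwrite('pics/w2.png',im)"
```

```text
time_s: 4.1
position: [0.5588, -0.1122, 0.0792]
tool_rot: [[-0.001, 0.052, -0.999], [-0.001, -0.999, -0.052], [-1.0, 0.001, 0.001]]
ft_force: [-0.4, -0.1, -3.0]
grip_width: 0.0397
t [0.0422, -0.0022, -0.0008] dr [-0.006, 0.0009, -0.001] |t| 0.042 ang 0.4
```

View pics/w2.png

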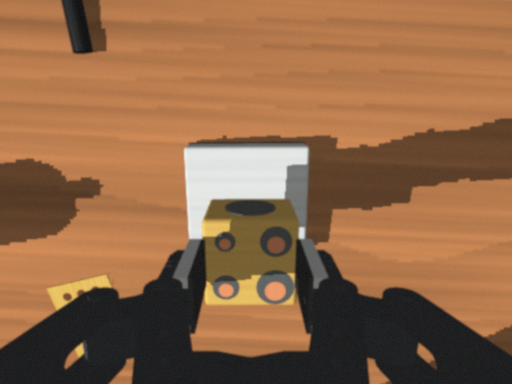

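The wrist view shows the block held square over the bench block, whose edges are at u=185–308. The needed shift agrees with the 2 mm computed.

```bash
python3 -m crank '{"hand":[255,255,255,255,255],"translation":[[0.015,-0.0022,-0.001],[0.03,-0.0022,-0.001],[0.041,-0.0022,-0.001],[0.043,-0.0022,-0.001],[0.043,-0.0022,-0.001]],"dr":[[-0.006,0,0],[-0.006,0,0],[-0.006,0,0],[-0.006,0,0],[-0.006,0,0]]}'; python3 -c "
from h import *
to(.5594,-.11,.033,-86.7)"
```

```text
time_s: 4.65
position: [0.5601, -0.1101, 0.0364]
tool_rot: [[-0.0, 0.058, -0.998], [-0.001, -0.998, -0.058], [-1.0, 0.001, 0.0]]
ft_force: [0.7, 0.5, -3.8]
grip_width: 0.039
t [0.0034, -0.0002, 0.0007] dr [0.0002, 0.0003, -0.0009] |t| 0.004 ang 0.1
```

```bash
python3 -m crank '{"hand":[255,255,255,255,255],"translation":[[0.0015,0,0],[0.0025,0,0.0005],[0.0035,0,0.0005],[0.0045,0,0.0005],[0.0045,0,0.0005]],"dr":[[0,0,0],[0,0,0],[0,0,0],[0,0,0],[0,0,0]]}'; python3 -c "
from h import *
to(.5594,-.11,.033,-86.7)"
```

```text
time_s: 5.15
position: [0.5599, -0.1097, 0.033]
tool_rot: [[0.001, 0.059, -0.998], [-0.002, -0.998, -0.059], [-1.0, 0.002, -0.001]]
ft_force: [-3.3, 1.6, 5.2]
grip_width: 0.0393
t [-0.0, 0.0003, 0.0005] dr [0.0014, -0.0008, -0.0016] |t| 0.001 ang 0.1
```

```bash
python3 -m crank '{"hand":[0,0,0,0,0],"translation":[[0,0,0],[0,0,0],[-0.003,0,0],[-0.03,0,0],[-0.08,0,0]],"dr":[[0,0,0],[0,0,0],[0,0,0],[0,0,0],[0,0,0]]}'; python3 -c "
from h import *
to(.5,.1,.25,-90)"
```

```text
time_s: 5.65
position: [0.5583, -0.109, 0.1103]
tool_rot: [[-0.006, 0.059, -0.998], [0.002, -0.998, -0.059], [-1.0, -0.002, 0.006]]
ft_force: [1.2, -0.0, 0.1]
grip_width: 0.0854
t [-0.139, -0.2123, 0.0468] dr [0.0586, 0.0061, 0.0019] |t| 0.258 ang 3.4
```

```bash
python3 -m crank '{"hand":[0,0,0,0,0],"translation":[[-0.045,-0.01,0.003],[-0.085,-0.04,0.01],[-0.11,-0.08,0.02],[-0.13,-0.13,0.03],[-0.138,-0.175,0.04]],"dr":[[0.03,0,0],[0.058,0,0],[0.058,0,0],[0.058,0,0],[0.058,0,0]]}';python3 -m crank '{"hand":[0,0,0,0],"translation":[[0,-0.037,0.006],[0,-0.037,0.006],[0,-0.037,0.006],[0,-0.037,0.006]],"dr":[[0,0,0],[0,0,0],[0,0,0],[0,0,0]]}'
python3 - <<'E'
from h import *
im,d,c=grab("wrist"); cv2.imwrite("pics/w3.png",im); P=cloud(d,c); np.save("w3d.npy",d); json.dump({k:np.array(v).tolist() for k,v in c.items()},open("w3c.json","w"))
print(sensors.observe()["position"],"table",np.nanmedian(P[...,2][pick(P,.5,.2,.06,-.02,.02)]))
for n,(x,y,h) in dict(bench=(.557,-.11,.025),doming=(.557,-.11,.059),crucible=(.585,.333,.03),pot=(.535,.106,.068),stand=(.42,.28,.04)).items():
    m=pick(P,x,y,.055,h-.005,h+.005); m=cv2.morphologyEx(m.astype(np.uint8),cv2.MORPH_CLOSE,np.ones((3,3)))
    cn=max(cv2.findContours(m,0,cv2.CHAIN_APPROX_NONE)[0],key=lambda a:cv2.boundingRect(a)[2])[:,0].astype(float)
    q=onz(c,cn[:,0],cn[:,1],h); print(n,len(cn),"z",np.median(P[...,2][m>0]).round(4),"rect",rect(q),"px",cn.mean(0).round(), "circ",circ(q),"encl",np.round(np.array(cv2.minEnclosingCircle(q[:,:2].astype(np.float32))[0])*1e3,1))
E
```

```text
time_s: 6.15
position: [0.5098, 0.0628, 0.2516]
tool_rot: [[0.004, -0.0, -1.0], [-0.001, -1.0, 0.0], [-1.0, 0.001, -0.004]]
ft_force: [0.5, 0.3, -0.4]
grip_width: 0.0856
time_s: 6.55
position: [0.5042, 0.0977, 0.2493]
tool_rot: [[0.0, -0.0, -1.0], [-0.001, -1.0, 0.0], [-1.0, 0.001, -0.0]]
ft_force: [-0.2, 0.0, -0.5]
grip_width: 0.0856
[0.50419725 0.09754452 0.24927447] table -0.0007200159562335551
bench 383 z nan rect [ 558.8 -107.1   79.3   81.1    3.3] px [436. 112.] circ [ 558.6 -108.4   40.3] encl [ 558.2 -107.7]
doming 163 z nan rect [ 558.7 -106.6   41.6   43.2    3.8] px [456. 113.] circ [ 558.8 -106.7   23.7] encl [ 558.9 -106.7]
crucible 146 z nan rect [586.1 332.3  54.   52.2  62.1] px [29. 85.] circ [586.1 332.3  26.3] encl [586.3 332.3]
pot 168 z nan rect [5.340e+02 1.087e+02 5.810e+01 5.790e+01 1.000e-01] px [240. 139.] circ [533.9 108.7  29.1] encl [533.8 108.8]
stand 220 z nan rect [420.2 281.   57.4  58.1   4.8] px [ 92. 235.] circ [421.2 279.9  30.1] encl [420.  281.3]
```

View pics/w3.png

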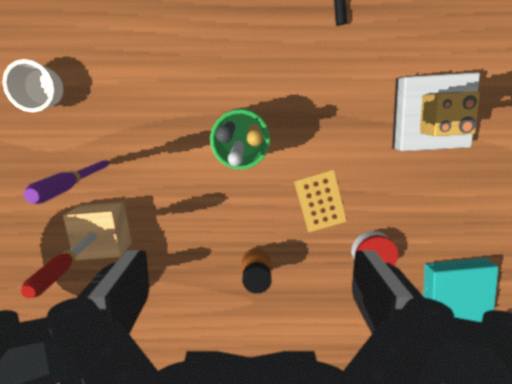

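Doming block is on the bench centre within about 0.5 mm and 0.5°. Wrist view: crucible at (29,85), pot at (240,139) with punches at (226,131), (254,137) and (236,154), and the burnisher in the stand at (92,235). Now I'll move over the crucible and re-measure.

```bash
python3 -m crank '{"hand":[0,0,0,0,0],"translation":[[0,-0.047,-0.017],[0.01,-0.094,-0.034],[0.025,-0.141,-0.051],[0.045,-0.188,-0.068],[0.07,-0.234,-0.082]],"dr":[[0,0,0],[0,0,0],[0,0,0],[0,0,0],[0,0,0]]}';python3 -m crank '{"hand":[0,0],"translation":[[0,0,0],[0,0,0]],"dr":[[0,0,0],[0,0,0]]}'
cat >> h.py <<'E'
def meas(P,c,x,y,h,R=.055,dz=.005,m=None):
    if m is None: m=pick(P,x,y,R,h-dz,h+dz)
    m=cv2.morphologyEx(m.astype(np.uint8),cv2.MORPH_CLOSE,np.ones((3,3)))
    cn=max(cv2.findContours(m,0,cv2.CHAIN_APPROX_NONE)[0],key=lambda a:cv2.boundingRect(a)[2])[:,0].astype(float)
    q=onz(c,cn[:,0],cn[:,1],h); print(len(cn),"z",np.nanmedian(P[...,2][m>0]).round(4),"rect",rect(q),"px",cn.mean(0).round(), "circ",circ(q),"encl",np.round(np.array(cv2.minEnclosingCircle(q[:,:2].astype(np.float32))[0])*1e3,1))
E
python3 - <<'E'
from h import *
im,d,c=grab("wrist"); cv2.imwrite("pics/w4.png",im); P=cloud(d,c)
meas(P,c,.586,.332,.03); to(.5862,.332,.014,-90)
E
```

```text
time_s: 7.1
position: [0.5843, 0.3238, 0.1836]
tool_rot: [[0.001, -0.001, -1.0], [-0.001, -1.0, 0.001], [-1.0, 0.001, -0.001]]
ft_force: [0.4, -0.5, 0.2]
grip_width: 0.0854
time_s: 7.3
position: [0.5832, 0.3225, 0.1829]
tool_rot: [[-0.002, 0.001, -1.0], [-0.002, -1.0, -0.001], [-1.0, 0.002, 0.002]]
ft_force: [0.9, -0.3, 0.5]
grip_width: 0.0855
157 z 0.0289 rect [5.868e+02 3.336e+02 5.130e+01 5.240e+01 1.000e-01] px [239. 170.] circ [586.8 333.6  25.9] encl [586.9 333.6]
t [0.1702, -0.0103, -0.0028] dr [-0.0005, -0.0001, -0.0013] |t| 0.171 ang 0.1
```

```bash
python3 -m crank '{"hand":[0,0,0,0,0],"translation":[[0.045,-0.011,-0.0035],[0.09,-0.011,-0.0035],[0.135,-0.011,-0.0035],[0.16,-0.011,-0.0035],[0.168,-0.011,-0.0035]],"dr":[[0,0,0],[0,0,0],[0,0,0],[0,0,0],[0,0,0]]}' 25; python3 -m crank '{"hand":[0,60,255,255,255],"translation":[[0.0,0,0],[0,0,0],[0,0,0],[0,0,0],[0,0,0]],"dr":[[0,0,0],[0,0,0],[0,0,0],[0,0,0],[0,0,0]]}'
```

```text
time_s: 7.85
position: [0.5859, 0.3318, 0.0146]
tool_rot: [[-0.003, -0.001, -1.0], [-0.002, -1.0, 0.001], [-1.0, 0.002, 0.003]]
ft_force: [-0.8, -0.1, -0.2]
grip_width: 0.0857
time_s: 8.35
position: [0.5865, 0.334, 0.017]
tool_rot: [[0.001, 0.001, -1.0], [-0.001, -1.0, -0.001], [-1.0, 0.001, -0.001]]
ft_force: [0.1, 0.9, 0.5]
grip_width: 0.0283
```

```bash
python3 -m crank '{"hand":[255,255,255],"translation":[[0.0,0,0],[0,0,0],[-0.005,0,0]],"dr":[[0,0,0],[0,0,0],[0,0,0]]}'; python3 -m crank '{"hand":[255,255,255,255],"translation":[[-0.025,0,0],[-0.05,0,0],[-0.09,0,0],[-0.09,0,0]],"dr":[[0,0,0],[0,0,0],[0,0,0],[0,0,0]]}'
python3 - <<'E'
from h import *
im,d,c=grab("wrist"); cv2.imwrite("pics/w5.png",im); to(.6404,-.1041,.12,-86.6)
E
```

```text
time_s: 8.65
position: [0.5859, 0.3338, 0.0208]
tool_rot: [[-0.001, 0.001, -1.0], [-0.001, -1.0, -0.001], [-1.0, 0.001, 0.001]]
ft_force: [0.2, -0.1, -0.1]
grip_width: -0.0004
time_s: 9.05
position: [0.5886, 0.3349, 0.1175]
tool_rot: [[0.01, 0.001, -1.0], [0.003, -1.0, -0.001], [-1.0, -0.003, -0.01]]
ft_force: [0.4, -0.3, 0.3]
grip_width: 0.0002
t [-0.0057, 0.4387, -0.0526] dr [-0.0584, -0.0058, 0.0009] |t| 0.442 ang 3.4
```

View pics/w5.png

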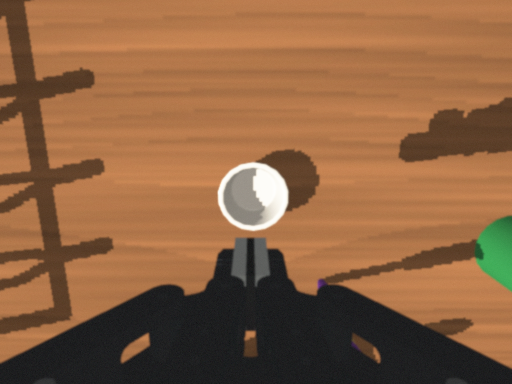

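The grasp missed: the shut fingers are empty and the crucible is upright at (253,196). The TCP evidently refers to the shut fingers, so the open tips sit about 13 mm higher. I'll re-measure and go lower.

```bash
python3 -m crank '{"hand":[0,0,0,0],"translation":[[-0.02,0,0],[-0.02,0,0],[-0.02,0,0],[-0.02,0,0]],"dr":[[0,0,0],[0,0,0],[0,0,0],[0,0,0]]}'
python3 - <<'E'
from h import *
im,d,c=grab("wrist"); P=cloud(d,c)
meas(P,c,.586,.332,.03); to(.5868,.3336,.003,-90)
E
```

```text
time_s: 9.5
position: [0.5858, 0.3338, 0.1298]
tool_rot: [[-0.002, 0.001, -1.0], [-0.002, -1.0, -0.001], [-1.0, 0.002, 0.002]]
ft_force: [-0.7, -0.5, 0.3]
grip_width: 0.0577
186 z 0.0288 rect [586.9 333.9  52.8  51.9   1.7] px [251. 187.] circ [586.9 333.7  26. ] encl [586.9 333.9]
t [0.1269, 0.0, -0.0012] dr [0.0008, 0.0019, -0.0017] |t| 0.127 ang 0.2
```

```bash
python3 -m crank '{"hand":[0,0,0,0,0],"translation":[[0.02,0,-0.001],[0.065,0,-0.001],[0.105,0,-0.001],[0.12,0,-0.001],[0.127,0,-0.001]],"dr":[[0,0,0],[0,0,0],[0,0,0],[0,0,0],[0,0,0]]}' 25; python3 -m crank '{"hand":[0,60,120,120,120],"translation":[[0.001,0,0],[0.001,0,0],[0.001,0,0],[0.001,0,0],[0.001,0,0]],"dr":[[0,0,0],[0,0,0],[0,0,0],[0,0,0],[0,0,0]]}'
```

```text
time_s: 10.05
position: [0.5868, 0.3337, 0.0026]
tool_rot: [[-0.002, 0.001, -1.0], [-0.002, -1.0, -0.001], [-1.0, 0.002, 0.002]]
ft_force: [1.0, 0.3, -0.7]
grip_width: 0.0855
time_s: 10.55
position: [0.5889, 0.3345, 0.0065]
tool_rot: [[0.006, 0.001, -1.0], [0.001, -1.0, -0.001], [-1.0, -0.001, -0.006]]
ft_force: [-1.3, -0.7, 12.4]
grip_width: 0.0453
```

```bash
python3 -m crank '{"hand":[160,160],"translation":[[-0.002,0,0],[-0.004,0,0]],"dr":[[0,0,0],[0,0,0]]}' 25; python3 -m crank '{"hand":[160,160],"translation":[[-0.02,0,0],[-0.04,0,0]],"dr":[[0,0,0],[0,0,0]]}'
```

```text
time_s: 10.75
position: [0.5876, 0.3341, 0.0083]
tool_rot: [[0.002, 0.001, -1.0], [-0.0, -1.0, -0.001], [-1.0, 0.0, -0.002]]
ft_force: [0.2, 0.3, 0.5]
grip_width: 0.0317
time_s: 10.95
position: [0.5869, 0.3337, 0.0474]
tool_rot: [[-0.001, 0.001, -1.0], [-0.002, -1.0, -0.001], [-1.0, 0.002, 0.001]]
ft_force: [-0.3, 0.6, 0.7]
grip_width: 0.0318
```

Run:
```python
from h import *
im,d,c=grab("wrist"); cv2.imwrite('pics/w6.png',im); P=cloud(d,c)
meas(P,c,.586,.332,.03); to(.5868,.3336,.003,-90)
s,ds,cs=grab("scene"); a,b=proj(cs,[.587,.334,.03]).astype(int); cv2.imwrite('pics/s6.png',cv2.resize(s[b-50:b+50,a-60:a+60],(720,600),interpolation=cv2.INTER_CUBIC))
```

```text
451 z 0.0289 rect [586.5 326.5  51.4  52.3  44.7] px [264. 224.] circ [586.4 326.   24.1] encl [585.9 326. ]
t [0.0486, 0.0008, 0.0021] dr [0.0008, -0.005, 0.0006] |t| 0.049 ang 0.3
```

View pics/s6.png

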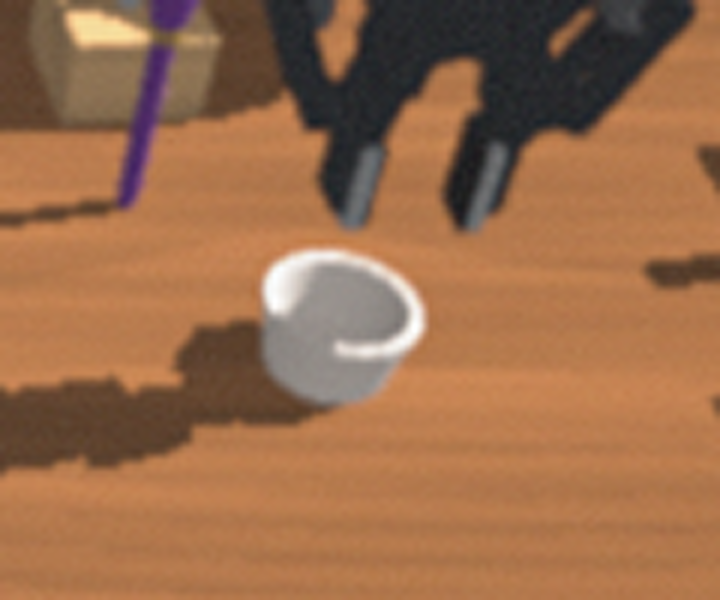

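The cup is upright but shifted to y≈326, so the outside grip slipped. Before retrying, I'll measure where the fingertips really are against the reported TCP, from wrist depth.

```bash
python3 -m crank '{"hand":[160,160,160,160],"translation":[[-0.05,0,0],[-0.1,0,0],[-0.12,0,0],[-0.12,0,0]],"dr":[[0,0,0],[0,0,0],[0,0,0],[0,0,0]]}'
cat > tip.py <<'E'
from h import *
im,d,c=grab("wrist"); P=cloud(d,c); s=sensors.observe(); L=(P-s["position"])@np.array(s["tool_rot"])
g=im.max(2)<200; m=(d>0)&(d<.26)&(np.abs(L[...,2])<.03)
print("w",s["grip_width"],"tip x (mm rel TCP) left/right",[np.round(np.percentile(L[m&(sg*L[...,1]>0)][:,0],[90,98,99.8])*1e3,1).tolist() for sg in(1,-1)],"n",m.sum())
E
python3 tip.py; python3 -m crank '{"hand":[0,0,0,0,0],"translation":[[0,0,0],[0,0,0],[0,0,0],[0,0,0],[0,0,0]],"dr":[[0,0,0],[0,0,0],[0,0,0],[0,0,0],[0,0,0]]}'; python3 tip.py
python3 - <<'E'
from h import *
im,d,c=grab("wrist"); cv2.imwrite('pics/w7.png',im); P=cloud(d,c)
meas(P,c,.586,.326,.03); 
# profile of cup: outer radius by height from scene
S,ds,cs=grab("scene"); Q=cloud(ds,cs)
m=pick(Q,.587,.327,.04,.003,.034)&(Q[...,0]>.587)
for z in np.arange(.004,.032,.004):
    k=m&(abs(Q[...,2]-z)<.002); 
    if k.sum(): print(z.round(3),np.percentile(Q[k][:,0],[50,90]).round(4),np.ptp(Q[k][:,1]).round(4))
E
```

```text
time_s: 11.45
position: [0.5883, 0.3344, 0.1703]
tool_rot: [[0.006, 0.001, -1.0], [0.001, -1.0, -0.001], [-1.0, -0.001, -0.006]]
ft_force: [0.2, -0.3, -0.7]
grip_width: 0.0318
w 0.03180237550294692 tip x (mm rel TCP) left/right [[-61.3, -36.6, -26.9], [-61.4, -36.7, -26.9]] n 38780
time_s: 12.0
position: [0.5872, 0.334, 0.1668]
tool_rot: [[-0.0, 0.001, -1.0], [-0.001, -1.0, -0.001], [-1.0, 0.001, 0.0]]
ft_force: [0.5, -0.5, -0.7]
grip_width: 0.0856
w 0.08563434503511906 tip x (mm rel TCP) left/right [[-55.6, -40.0, -33.9], [-55.1, -39.9, -33.8]] n 33367
163 z 0.0289 rect [5.857e+02 3.260e+02 5.220e+01 5.200e+01 1.000e-01] px [260. 179.] circ [585.8 325.9  26. ] encl [585.7 325.6]
0.004 [0.6062 0.6143] 0.067
0.008 [0.6061 0.6085] 0.0338
0.012 [0.6054 0.6085] 0.0374
0.016 [0.6063 0.6096] 0.0438
0.02 [0.6075 0.6102] 0.0442
0.024 [0.6071 0.611 ] 0.045
0.028 [0.6049 0.6113] 0.0522
```

```bash
cat > tip.py <<'E'
from h import *
im,d,c=grab("wrist"); P=cloud(d,c); s=sensors.observe(); L=(P-s["position"])@np.array(s["tool_rot"])
m=(d>0)&(np.abs(L[...,2])<.03)&(abs(L[...,1])<.07)&(L[...,0]<.03)
h=[np.histogram(L[m&(sg*L[...,1]>0)][:,0]*1e3,np.arange(-60,31,5))[0].tolist() for sg in(1,-1)]
print(s["grip_width"]); print(h)
k=m&(L[...,0]>-.04); print("y,z range of L.x>-40:",np.round(np.percentile(L[k],[1,50,99],0)*1e3,1).tolist())
E
python3 tip.py; python3 -m crank '{"hand":[250,250,250,250,250],"translation":[[0,0,0],[0,0,0],[0,0,0],[0,0,0],[0,0,0]],"dr":[[0,0,0],[0,0,0],[0,0,0],[0,0,0],[0,0,0]]}'; python3 tip.py
```

```text
0.08549802248558608
[[549, 482, 430, 375, 274, 63, 0, 0, 0, 0, 0, 0, 0, 0, 0, 0, 0, 0], [554, 471, 437, 383, 260, 65, 0, 0, 0, 0, 0, 0, 0, 0, 0, 0, 0, 0]]
y,z range of L.x>-40: [[-39.9, -49.5, -11.0], [-37.2, 41.6, -2.2], [-32.5, 48.6, 10.9]]
time_s: 12.7
position: [0.5873, 0.334, 0.1673]
tool_rot: [[0.0, 0.001, -1.0], [-0.001, -1.0, -0.001], [-1.0, 0.001, -0.0]]
ft_force: [0.3, -0.1, 0.6]
grip_width: 0.0125
0.004249317978008738
[[439, 173, 236, 234, 196, 192, 139, 42, 4, 0, 0, 0, 0, 0, 0, 0, 0, 0], [441, 175, 236, 234, 199, 193, 134, 38, 5, 0, 0, 0, 0, 0, 0, 0, 0, 0]]
y,z range of L.x>-40: [[-39.9, -20.0, -11.3], [-32.6, 5.4, -7.3], [-20.4, 18.5, 9.8]]
```

Run:
```python
from h import *
s=sensors.observe(); p=s["position"]; print(p)
for n in("scene","top"):
    im,d,c=grab(n); P=cloud(d,c); m=pick(P,p[0],p[1],.04,.1,.26); q=P[m]
    print(n,len(q),np.histogram(q[:,2]*1e3,np.arange(140,260,5))[0].tolist())
    w=m&(P[...,2]<.2); print(np.round(np.median(P[w],0),3)) if w.any() else 0
    if n=="scene":
        a,b=proj(c,p).astype(int); cv2.imwrite("pics/s8.png",cv2.resize(cv2.circle(im.copy(),(a,b),1,(0,255,255),-1)[b-40:b+40,a-50:a+50],(600,480),interpolation=cv2.INTER_NEAREST))
```

```text
[0.58725453 0.33404321 0.16719611]
scene 944 [0, 0, 0, 0, 0, 0, 0, 0, 0, 9, 25, 35, 51, 48, 49, 50, 47, 39, 71, 101, 138, 90, 97]
[0.596 0.333 0.195]
top 5 [0, 0, 0, 0, 0, 0, 0, 0, 0, 0, 0, 0, 0, 0, 0, 0, 0, 0, 0, 1, 3, 0, 0]
```

View pics/s8.png

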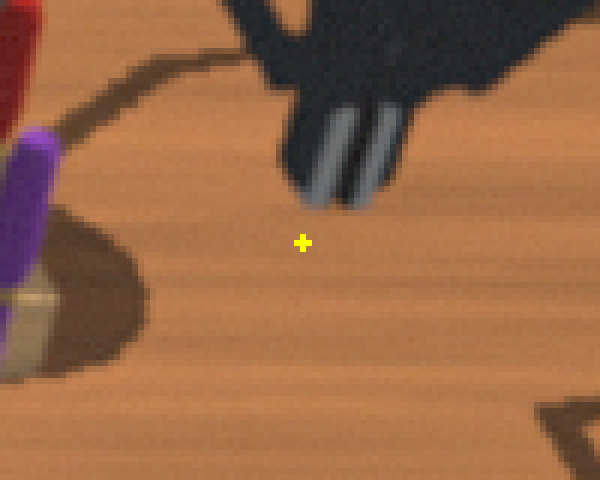

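Confirmed: the real tips are about 20 mm (shut) to 33 mm (open) above the reported TCP. The scene crop shows the same, with the tips about 6 px above the projected TCP. I'll account for this from now on.

```bash
python3 -c "
from h import *
to(.5858,.326,-.02,-90)"; python3 -m crank '{"hand":[0,0,0,0,0],"translation":[[0,0.0,0],[0,0,0],[0,0.0,0],[0.0,0.008,0.0015],[0.05,0.008,0.0015]],"dr":[[0,0,0],[0,0,0],[0,0,0],[0,0,0],[0,0,0]]}' 40; python3 -c "
from h import *
to(.5858,.326,-.02,-90)"
```

```text
t [0.1872, 0.0078, 0.0015] dr [0.0008, -0.0001, -0.001] |t| 0.187 ang 0.1
time_s: 13.35
position: [0.589, 0.3262, 0.1234]
tool_rot: [[0.014, 0.0, -1.0], [0.003, -1.0, -0.0], [-1.0, -0.003, -0.014]]
ft_force: [2.0, 1.0, -1.0]
grip_width: 0.0739
t [0.1433, 0.0007, 0.0052] dr [0.0004, -0.0135, 0.0033] |t| 0.143 ang 0.8
```

```bash
python3 -m crank '{"hand":[0,0,0,0,0],"translation":[[0.04,0,0],[0.08,0,0],[0.115,0,0],[0.132,0,0],[0.137,0,0]],"dr":[[0,0,0],[0,0,0],[0,0,0],[0,0,0],[0,0,0]]}'; python3 -m crank '{"hand":[0,80,255,255,255],"translation":[[0.0,0,0],[0.0,0,0],[0,0,0],[0,0,0],[0,0,0]],"dr":[[0,0,0],[0,0,0],[0,0,0],[0,0,0],[0,0,0]]}'
```

```text
time_s: 13.85
position: [0.5847, 0.325, -0.022]
tool_rot: [[-0.004, 0.001, -1.0], [-0.002, -1.0, -0.001], [-1.0, 0.002, 0.004]]
ft_force: [0.1, 0.0, 0.7]
grip_width: 0.0853
time_s: 14.35
position: [0.5865, 0.326, -0.0178]
tool_rot: [[0.003, 0.001, -1.0], [-0.0, -1.0, -0.001], [-1.0, 0.0, -0.003]]
ft_force: [-1.6, -1.5, 7.1]
grip_width: 0.0514
```

```bash
python3 -m crank '{"hand":[255,255,255,255,255],"translation":[[0,0,0],[-0.02,0,0],[-0.06,0,0],[-0.1,0.0,0],[-0.12,0.03,-0.006]],"dr":[[0,0,0],[0,0,0],[0,0,0],[0,0,0],[0,0,0]]}';  python3 -c "
from h import *
to(.6411,-.1041,.08,-86.6)"
```

```text
time_s: 14.85
position: [0.5922, 0.2987, 0.1048]
tool_rot: [[0.006, 0.005, -1.0], [0.002, -1.0, -0.005], [-1.0, -0.002, -0.006]]
ft_force: [0.7, -1.1, -1.2]
grip_width: 0.0507
t [0.0244, 0.4031, -0.0468] dr [-0.0546, -0.0063, 0.0015] |t| 0.407 ang 3.1
```

```bash
python3 -m crank '{"hand":[255,255,255,255,255],"translation":[[-0.005,0.04,-0.005],[-0.005,0.085,-0.01],[-0.005,0.13,-0.015],[-0.005,0.175,-0.02],[-0.005,0.22,-0.025]],"dr":[[-0.01,0,0],[-0.02,0,0],[-0.03,0,0],[-0.04,0,0],[-0.054,0,0]]}';  python3 -c "
from h import *
to(.6411,-.1041,.04,-86.6)"
```

```text
time_s: 15.35
position: [0.617, 0.0742, 0.1063]
tool_rot: [[0.001, 0.055, -0.998], [-0.001, -0.998, -0.055], [-1.0, 0.001, -0.001]]
ft_force: [0.5, 0.2, -0.5]
grip_width: 0.051
t [0.0666, 0.1793, -0.0141] dr [-0.0039, -0.0013, -0.0011] |t| 0.192 ang 0.2
```

```bash
python3 -m crank '{"hand":[255,255,255,255,255],"translation":[[0,0.045,-0.004],[0,0.09,-0.008],[0.01,0.135,-0.011],[0.03,0.17,-0.014],[0.066,0.1793,-0.014]],"dr":[[-0.004,0,0],[-0.004,0,0],[-0.004,0,0],[-0.004,0,0],[-0.004,0,0]]}';python3 -m crank '{"hand":[255,255],"translation":[[0,0,0],[0,0,0]],"dr":[[0,0,0],[0,0,0]]}';  python3 - <<'E'
from h import *
im,d,c=grab("wrist"); cv2.imwrite("pics/w9.png",im); P=cloud(d,c)
m=pick(P,.5585,-.109,.05,.02,.03); ys,xs=np.nonzero(m); print(m.sum(),xs.min(),xs.max(),ys.min(),ys.max())
to(.6411,-.1041,-.013,-86.6)
E
```

```text
time_s: 15.85
position: [0.6426, -0.1069, 0.0417]
tool_rot: [[0.007, 0.055, -0.998], [-0.004, -0.998, -0.055], [-1.0, 0.004, -0.006]]
ft_force: [1.2, 0.4, -0.3]
grip_width: 0.0511
time_s: 16.05
position: [0.6408, -0.1018, 0.0404]
tool_rot: [[-0.0, 0.059, -0.998], [-0.001, -0.998, -0.059], [-1.0, 0.001, 0.0]]
ft_force: [-0.0, 0.1, 0.0]
grip_width: 0.051
1285 191 321 309 357
t [0.0545, 0.0024, 0.0006] dr [0.0004, -0.002, -0.0016] |t| 0.055 ang 0.1
```

View pics/w9.png

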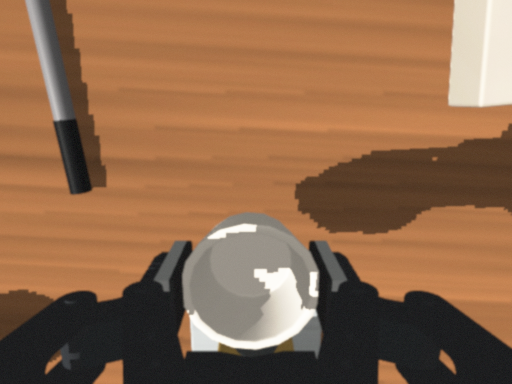

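The cup is held at u≈250 and the bench edge spans u=191–321. Lowering it now.

```bash
python3 -m crank '{"hand":[255,255,255,255,255],"translation":[[0.02,0.0024,0.0006],[0.04,0.0024,0.0006],[0.052,0.0024,0.0006],[0.0545,0.0024,0.0006],[0.0545,0.0024,0.0006]],"dr":[[0,0,0],[0,0,0],[0,0,0],[0,0,0],[0,0,0]]}';python3 -m crank '{"hand":[255,255,255,255],"translation":[[0.002,0,0],[0.003,0,0],[0.004,0,0],[0.005,0,0]],"dr":[[0,0,0],[0,0,0],[0,0,0],[0,0,0]]}';  python3 -c "
from h import *
to(.6411,-.1041,-.018,-86.6)"
```

```text
time_s: 16.6
position: [0.6409, -0.1044, -0.0139]
tool_rot: [[0.001, 0.06, -0.998], [-0.001, -0.998, -0.06], [-1.0, 0.001, -0.001]]
ft_force: [-1.2, 0.5, -1.0]
grip_width: 0.0511
time_s: 17.0
position: [0.6407, -0.1049, -0.0179]
tool_rot: [[0.002, 0.059, -0.998], [-0.002, -0.998, -0.059], [-1.0, 0.002, -0.002]]
ft_force: [-6.8, 1.5, 17.9]
grip_width: 0.0513
t [0.0001, -0.0008, -0.0004] dr [-0.0005, -0.0015, -0.0016] |t| 0.001 ang 0.1
```

```bash
python3 -m crank '{"hand":[255,60,0,0,0],"translation":[[-0.002,-0.0008,0],[-0.002,-0.0008,0],[-0.002,-0.0008,0],[-0.01,-0.0008,0],[-0.04,-0.0008,0]],"dr":[[0,0,0],[0,0,0],[0,0,0],[0,0,0],[0,0,0]]}';  python3 -c "
from h import *
to(.53,-.2,.2,-90)"
```

```text
time_s: 17.5
position: [0.6387, -0.1035, 0.0181]
tool_rot: [[-0.006, 0.059, -0.998], [0.001, -0.998, -0.059], [-1.0, -0.001, 0.006]]
ft_force: [-0.9, -0.4, 0.3]
grip_width: 0.0854
t [-0.1814, 0.0897, 0.1152] dr [0.0586, 0.0055, 0.0012] |t| 0.233 ang 3.4
```

```bash
python3 -m crank '{"hand":[0,0,0,0,0],"translation":[[-0.048,0,0],[-0.09,0.02,0.02],[-0.13,0.04,0.045],[-0.165,0.06,0.075],[-0.19,0.08,0.105]],"dr":[[0,0,0],[0.02,0,0],[0.04,0,0],[0.059,0,0],[0.059,0,0]]}';python3 -m crank '{"hand":[0,0],"translation":[[0,0.01,0.01],[0,0.01,0.01]],"dr":[[0,0,0],[0,0,0]]}';  python3 - <<'E'
from h import *
im,d,c=grab("wrist"); cv2.imwrite("pics/w10.png",im); P=cloud(d,c)
for a in [(.557,-.11,.025),(.557,-.11,.059),(.64,-.104,.03),(.578,-.331,.036)]: meas(P,c,*a,R=.05)
to(.579,-.331,.1,3.4)
E
```

```text
time_s: 18.0
position: [0.5394, -0.1905, 0.2131]
tool_rot: [[0.003, -0.0, -1.0], [-0.003, -1.0, 0.0], [-1.0, 0.003, -0.003]]
ft_force: [0.3, 0.6, 0.6]
grip_width: 0.0851
time_s: 18.2
position: [0.5293, -0.2009, 0.2108]
tool_rot: [[0.001, -0.003, -1.0], [-0.002, -1.0, 0.003], [-1.0, 0.002, -0.001]]
ft_force: [0.3, 0.9, -0.1]
grip_width: 0.0856
281 z 0.0242 rect [ 558.7 -110.2   79.3   79.7    3.3] px [160. 139.] circ [ 558.2 -110.1   44. ] encl [ 557.2 -109.7]
175 z 0.0583 rect [ 558.9 -110.1   42.1   42.4    3.7] px [151. 143.] circ [ 558.7 -109.9   23.6] encl [ 558.8 -109.7]
166 z 0.0287 rect [ 639.3 -103.6   52.4   51.8   89.9] px [146.  52.] circ [ 639.2 -103.7   26. ] encl [ 639.1 -103.7]
139 z 0.0356 rect [ 578.8 -330.6   45.3   45.9    4.9] px [386. 119.] circ [ 579.  -330.3   22.8] encl [ 579.4 -330.5]
t [0.1099, 0.131, -0.0494] dr [-1.6316, 0.0005, 0.0] |t| 0.178 ang 93.5
```

```bash
python3 -m crank '{"hand":[0,0,0,0,0],"translation":[[0,0.03,-0.01],[0,0.06,-0.02],[0,0.09,-0.03],[0,0.12,-0.04],[0,0.131,-0.0494]],"dr":[[-0.148,0,0],[-0.296,0,0],[-0.444,0,0],[-0.592,0,0],[-0.74,0,0]]}';python3 -m crank '{"hand":[0,0,0,0,0],"translation":[[0.0,0,0],[0,0,0],[0.04,0,0],[0.08,0,0],[0.11,0,0]],"dr":[[-0.148,0,0],[-0.296,0,0],[-0.444,0,0],[-0.592,0,0],[-0.74,0,0]]}';  python3 - <<'E'
from h import *
to(.579,-.3305,.0,3.4)
E
```

```text
time_s: 18.75
position: [0.5804, -0.3321, 0.2078]
tool_rot: [[-0.002, 0.678, -0.735], [0.001, -0.735, -0.678], [-1.0, -0.002, 0.001]]
ft_force: [0.2, 0.5, 0.4]
grip_width: 0.0854
time_s: 19.25
position: [0.5796, -0.3288, 0.096]
tool_rot: [[-0.004, 0.997, -0.083], [0.003, -0.083, -0.997], [-1.0, -0.004, -0.002]]
ft_force: [0.6, -0.8, 0.1]
grip_width: 0.0852
t [0.096, -0.0001, 0.0019] dr [-0.1427, -0.0025, 0.0036] |t| 0.096 ang 8.2
```

```bash
python3 -m crank '{"hand":[0,0,0,0,0],"translation":[[0.02,0,0.001],[0.05,0,0.001],[0.09,0,0.001],[0.11,0,0.001],[0.115,0,0.001]],"dr":[[-0.142,0,0],[-0.142,0,0],[-0.142,0,0],[-0.142,0,0],[-0.142,0,0]]}' 40; python3 -c "
from h import *
to(.579,-.3305,-.018,3.4)"
python3 -m crank '{"hand":[80,255,255,255,255],"translation":[[0.0,0,0],[0.0,0,0],[0,0,0],[0,0,0],[0,0,0]],"dr":[[0,0,0],[0,0,0],[0,0,0],[0,0,0],[0,0,0]]}'; python3 -m crank '{"hand":[255,255,255,255,255],"translation":[[0.0,0,0],[-0.02,0.0,0],[-0.06,0,0],[-0.1,0,0],[-0.12,0,-0.03]],"dr":[[0,0,0],[0,0,0],[0,0,0],[0,0,0],[0,0,0]]}';  python3 -c "
from h import *
to(.5542,-.0316,.1,3.4)"
```

```text
time_s: 19.75
position: [0.5787, -0.3295, -0.0191]
tool_rot: [[-0.005, 0.999, 0.052], [0.004, 0.052, -0.999], [-1.0, -0.005, -0.004]]
ft_force: [-0.1, 0.3, 0.1]
grip_width: 0.0853
t [-0.0011, 0.0002, 0.001] dr [-0.0071, -0.0043, 0.0052] |t| 0.001 ang 0.6
time_s: 20.25
position: [0.5802, -0.3324, -0.013]
tool_rot: [[0.002, 0.999, 0.051], [-0.003, 0.051, -0.999], [-1.0, 0.002, 0.003]]
ft_force: [0.9, 1.0, 6.1]
grip_width: 0.0447
time_s: 20.75
position: [0.5786, -0.3051, 0.1091]
tool_rot: [[0.005, 0.999, 0.048], [-0.006, 0.048, -0.999], [-1.0, 0.005, 0.006]]
ft_force: [1.5, 0.8, -0.7]
grip_width: 0.045
t [0.0074, -0.0114, -0.2744] dr [-0.0116, 0.0059, -0.0047] |t| 0.275 ang 0.8
```

```bash
python3 -m crank '{"hand":[255,255,255,255,255],"translation":[[0,-0.002,-0.045],[0,-0.004,-0.09],[0,-0.006,-0.135],[0,-0.008,-0.18],[0,-0.01,-0.225]],"dr":[[-0.01,0,0],[-0.01,0,0],[-0.01,0,0],[-0.01,0,0],[-0.01,0,0]]}';python3 -m crank '{"hand":[255,255,255,255],"translation":[[0,-0.001,-0.03],[0,-0.001,-0.048],[0,-0.001,-0.048],[0,-0.001,-0.048]],"dr":[[0,0,0],[0,0,0],[0,0,0],[0,0,0]]}';  python3 - <<'E'
from h import *
im,d,c=grab("wrist"); cv2.imwrite("pics/w11.png",im); P=cloud(d,c); s=sensors.observe()
print(s["position"],s["grip_width"])
# blue lid
m=cv2.inRange(cv2.cvtColor(im,cv2.COLOR_BGR2HSV),(100,120,40),(125,255,255)); m[cv2.morphologyEx(m,0,np.ones((3,3)))==0]=0
q=P[m>0]; q=q[q[:,2]>.08]; zt=np.nanmedian(q[:,2]); cn=max(cv2.findContours(m,0,cv2.CHAIN_APPROX_NONE)[0],key=cv2.contourArea)[:,0].astype(float); w=onz(c,cn[:,0],cn[:,1],zt)
print("lid z",zt,"bbox px",cn.min(0),cn.max(0),"xy range",w.min(0).round(4),w.max(0).round(4),"encl",cv2.minEnclosingCircle(w[:,:2].astype(np.float32)))
to(.5542,-.0316,.0,3.4)
E
```

```text
time_s: 21.25
position: [0.5559, -0.0761, 0.1055]
tool_rot: [[0.001, 0.998, 0.061], [-0.001, 0.061, -0.998], [-1.0, 0.0, 0.001]]
ft_force: [0.8, 0.7, -1.1]
grip_width: 0.0449
time_s: 21.65
position: [0.5526, -0.0302, 0.1053]
tool_rot: [[0.001, 0.998, 0.061], [-0.001, 0.061, -0.998], [-1.0, 0.0, 0.001]]
ft_force: [-0.2, -0.4, -1.2]
grip_width: 0.0449
[ 0.55269779 -0.03067355  0.10521114] 0.044739809618285435
lid z 0.1540273972154291 bbox px [191. 225.] [310. 340.] xy range [ 0.5302 -0.0508  0.154 ] [ 0.5746 -0.0031  0.154 ] encl ((0.5513661503791809, -0.026982100680470467), 0.024084044620394707)
t [0.1052, 0.0014, 0.0009] dr [0.0013, 0.0014, -0.0004] |t| 0.105 ang 0.1
```

View pics/w11.png

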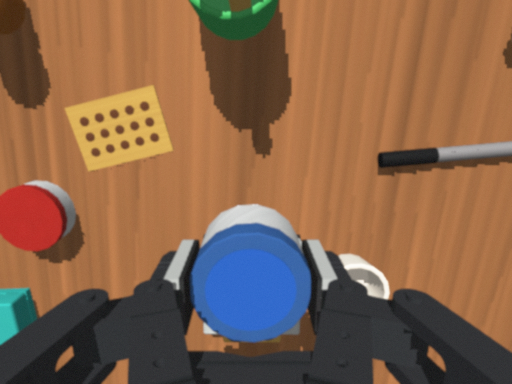

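The tin is held level, with the lid at (251,283). It sits about 2.5 mm ahead of the TCP in +y, which I'll compensate while lowering.

```bash
python3 -m crank '{"hand":[255,255,255,255,255],"translation":[[0.03,0.0015,0.0035],[0.07,0.0015,0.0035],[0.1,0.0015,0.0035],[0.11,0.0015,0.0035],[0.113,0.0015,0.0035]],"dr":[[0,0,0],[0,0,0],[0,0,0],[0,0,0],[0,0,0]]}';python3 -m crank '{"hand":[255,255,255,255],"translation":[[0.002,0,0],[0.004,0,0],[0.006,0,0],[0.007,0,0]],"dr":[[0,0,0],[0,0,0],[0,0,0],[0,0,0]]}'
```

```text
time_s: 22.2
position: [0.5542, -0.0343, -0.0085]
tool_rot: [[-0.001, 0.998, 0.06], [-0.001, 0.06, -0.998], [-1.0, -0.001, 0.001]]
ft_force: [0.3, 0.8, 0.2]
grip_width: 0.045
time_s: 22.6
position: [0.5549, -0.0336, -0.0131]
tool_rot: [[0.002, 0.998, 0.061], [-0.002, 0.061, -0.998], [-1.0, 0.002, 0.002]]
ft_force: [-5.3, 0.3, 20.8]
grip_width: 0.0449
```

```bash
python3 -m crank '{"hand":[255,60,0,0,0],"translation":[[-0.003,0,0],[-0.003,0,0],[-0.003,0,0],[-0.02,0,0],[-0.065,0,0]],"dr":[[0,0,0],[0,0,0],[0,0,0],[0,0,0],[0,0,0]]}';python3 -m crank '{"hand":[0,0,0,0,0],"translation":[[-0.049,0,0],[-0.09,0,-0.02],[-0.13,0.0,-0.05],[-0.155,-0.01,-0.085],[-0.155,-0.015,-0.09]],"dr":[[0,0,0],[0,0,0],[0,0,0],[0,0,0],[0,0,0]]}';python3 -m crank '{"hand":[0,0],"translation":[[0,0,0],[0,0,0]],"dr":[[0,0,0],[0,0,0]]}';python3 - <<'E'
from h import *
im,d,c=grab("wrist"); P=cloud(d,c); s=sensors.observe(); print(s["position"],s["tool_rot"][0]); np.save("w12d.npy",d);np.save("w12i.npy",im); json.dump({k:np.array(v).tolist() for k,v in c.items()},open("w12c.json","w"))
meas(P,c,.534,.107,.068,R=.04); 
try: meas(P,c,.553,-.032,.036,R=.04); meas(P,c,.64,-.104,.03,R=.05); meas(P,c,.557,-.11,.025,R=.06)
except Exception as e: print(e)
k=pick(P,.534,.107,.04,.085,.13); print(rect(P[k]),k.sum(), np.nanmax(P[k][:,2]))
a,b=proj(c,[.534,.107,.068]).astype(int); print(a,b); y0,x0=max(b-55,0),max(a-60,0); cv2.imwrite("pics/w12.png",cv2.resize(im[y0:y0+110,x0:x0+120],(660,600),interpolation=cv2.INTER_CUBIC)); print(x0,y0)
E
```

```text
time_s: 23.1
position: [0.5523, -0.0329, 0.0478]
tool_rot: [[-0.007, 0.998, 0.061], [0.001, 0.061, -0.998], [-1.0, -0.007, -0.002]]
ft_force: [0.4, -0.3, 1.1]
grip_width: 0.0855
time_s: 23.6
position: [0.5342, 0.0584, 0.2086]
tool_rot: [[0.007, 0.998, 0.064], [-0.001, 0.064, -0.998], [-1.0, 0.007, 0.002]]
ft_force: [0.2, -0.3, -0.4]
grip_width: 0.0857
time_s: 23.8
position: [0.5335, 0.055, 0.2037]
tool_rot: [[-0.002, 0.998, 0.061], [-0.001, 0.061, -0.998], [-1.0, -0.002, 0.001]]
ft_force: [-0.5, 0.6, -0.4]
grip_width: 0.0853
[0.53365601 0.05478111 0.20361152] [-0.00231702  0.99819735  0.05997236]
199 z 0.0669 rect [533.6 109.5  57.9  57.8   3.5] px [255. 117.] circ [533.5 109.6  29.1] encl [533.5 109.5]
120 z 0.0355 rect [554.2 -30.1  45.2  46.8   3.6] px [266. 254.] circ [554.5 -30.4  22.8] encl [554.1 -30.1]
126 z 0.0284 rect [ 639.  -100.    52.1   52.9    3.6] px [336. 313.] circ [ 638.7 -100.4   26.2] encl [ 639. -100.]
336 z 0.0239 rect [ 558.5 -105.8   79.3   80.9    3.4] px [264. 307.] circ [ 558.5 -106.4   40.5] encl [ 558.6 -106.5]
[537.2 112.1  37.   39.7  45.9] 891 0.1017900325589296
255 120
195 65
```

View pics/w12.png

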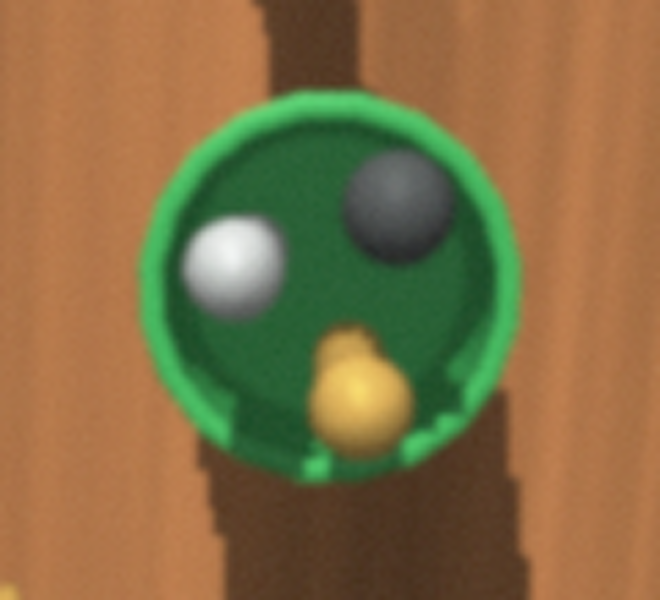

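Run:
```python
from h import *
c=json.load(open("w12c.json")); c["extrinsics"]=np.array(c["extrinsics"])
o=np.array([.5337,.109])
for n,u,v,z in [("bright",235,268,.094),("dark",398,207,.093),("brass",360,400,.0935),("brassrod low",348,340,.03),("pot rim c",330,285,.068)]:
    p=onz(c,195+u/5.5,65+v/5.5,z); print(n,np.round((p[:2]-o)*1e3,1))
d=np.load("w12d.npy"); im=np.load("w12i.npy"); P=cloud(d,c)
# inside pot below balls: any rod pixels
k=pick(P,.5337,.109,.024,.0,.085); hs=cv2.cvtColor(im,cv2.COLOR_BGR2HSV); k&=~((hs[...,0]>50)&(hs[...,0]<75)&(hs[...,1]>100))
for p,g in zip(P[k][::3],im[k][::3]): print(np.round((p[:2]-o)*1e3),round(p[2]*1e3),g.tolist()) if p[2]>.01 else 0
# burnisher axis
im3=cv2.imread("pics/w3.png"); c3=json.load(open("w3c.json")); c3["extrinsics"]=np.array(c3["extrinsics"]); P3=cloud(np.load("w3d.npy"),c3)
S,ds,cs=grab("scene"); Q=cloud(ds,cs); T,dt,ct=grab("top"); U=cloud(dt,ct)
for n,I,X,cc in(("w3",im3,P3,c3),("scene",S,Q,cs),("top",T,U,ct)):
    h=cv2.cvtColor(I,cv2.COLOR_BGR2HSV); m=((h[...,0]<6)|(h[...,0]>174))&(h[...,1]>140)&pick(X,.425,.285,.04,.09,.18)
    C=np.array(cc["extrinsics"])[:3,3]
    for z in np.arange(.1,.16,.01):
        q=X[m&(abs(X[...,2]-z)<.006)]
        if len(q)>4:
            r=q.mean(0)-C; r[2]=0; r/=np.linalg.norm(r); print(n,z.round(2),len(q),"surf",q[:,:2].mean(0).round(4),"axis~",(q.mean(0)+.007*r)[:2].round(4))
```

```text
bright [-14.    4.1]
dark [ 8.3 13.8]
brass [  4.8 -13.1]
brassrod low [ 4.1 -9.5]
pot rim c [-0.2  1.4]
[-15.  11.] 32 [100, 117, 96]
[-13.  11.] 21 [85, 104, 80]
[-12.  10.] 57 [122, 129, 120]
[-10.   9.] 28 [77, 95, 72]
[-9.  9.] 50 [92, 101, 90]
[-9.  7.] 38 [85, 99, 82]
[-8.  4.] 23 [71, 95, 64]
[ 2. -8.] 12 [48, 88, 80]
[ 5. -8.] 18 [47, 89, 87]
[ 3. -8.] 29 [51, 96, 117]
[ 6. -8.] 31 [54, 103, 124]
[ 2. -9.] 35 [64, 127, 159]
[ 4. -8.] 43 [70, 136, 169]
[ 7. -8.] 36 [48, 89, 98]
[ -1. -11.] 14 [54, 102, 112]
[ 2. -9.] 45 [77, 150, 189]
[ 4. -8.] 56 [79, 153, 192]
[ 7. -8.] 50 [57, 108, 130]
[ 1. -9.] 49 [76, 150, 188]
[ 3. -8.] 65 [82, 158, 200]
[ 6. -8.] 65 [73, 143, 178]
[ 9. -9.] 46 [46, 88, 73]
[ -0. -10.] 50 [72, 142, 178]
[ 2. -8.] 71 [83, 161, 203]
[ 5. -8.] 75 [80, 158, 198]
[ 7. -8.] 70 [53, 102, 122]
[ -1. -11.] 46 [68, 129, 155]
[ 1. -9.] 74 [81, 158, 199]
[ 9. -9.] 65 [53, 98, 91]
[ -0. -10.] 68 [76, 146, 182]
w3 0.1 30 surf [0.4236 0.2771] axis~ [0.4191 0.2824]
w3 0.11 121 surf [0.4237 0.2769] axis~ [0.4192 0.2822]
w3 0.12 166 surf [0.4237 0.2768] axis~ [0.4192 0.2821]
w3 0.13 167 surf [0.4236 0.2766] axis~ [0.4191 0.282 ]
w3 0.14 180 surf [0.4238 0.2765] axis~ [0.4193 0.2819]
w3 0.15 238 surf [0.4235 0.2771] axis~ [0.419  0.2825]
scene 0.1 6 surf [0.4253 0.2803] axis~ [0.4186 0.2825]
scene 0.11 22 surf [0.4267 0.281 ] axis~ [0.4201 0.2832]
scene 0.12 32 surf [0.4271 0.2812] axis~ [0.4205 0.2834]
scene 0.13 32 surf [0.4266 0.2809] axis~ [0.42   0.2831]
scene 0.14 30 surf [0.4268 0.2813] axis~ [0.4201 0.2835]
scene 0.15 32 surf [0.4265 0.2812] axis~ [0.4198 0.2834]
top 0.13 7 surf [0.414 0.273] axis~ [0.417  0.2793]
top 0.14 11 surf [0.4142 0.2733] axis~ [0.4172 0.2796]
top 0.15 19 surf [0.4161 0.2783] axis~ [0.4191 0.2846]
```

Pot crop: balls at crop (235,268) bright, (398,207) dark and (360,400) brass, with the rods vertical. The widest gap is on the +x side. The burnisher is vertical at (0.4195, 0.2825). Moving over it.

```bash
python3 -c "
from h import *
to(.4195,.2825,.2,-90)"; python3 -m crank '{"hand":[0,0,0,0,0],"translation":[[0,-0.015,-0.045],[0,-0.03,-0.085],[0,-0.045,-0.125],[0,-0.06,-0.165],[0,-0.075,-0.2]],"dr":[[0.148,0,0],[0.296,0,0],[0.444,0,0],[0.592,0,0],[0.74,0,0]]}'; python3 -c "
from h import *
to(.4195,.2825,.2,-90)"
```

```text
t [0.0038, -0.1006, -0.2342] dr [1.6304, 0.0023, 0.001] |t| 0.255 ang 93.4
time_s: 24.45
position: [0.4472, 0.2499, 0.2041]
tool_rot: [[-0.001, 0.795, -0.607], [-0.001, -0.607, -0.795], [-1.0, 0.0, 0.002]]
ft_force: [-0.8, 0.7, -0.6]
grip_width: 0.0855
t [0.0041, -0.0418, -0.0091] dr [0.9184, 0.0014, -0.0008] |t| 0.043 ang 52.6
```

```bash
python3 -m crank '{"hand":[0,0,0,0,0],"translation":[[0,-0.02,-0.004],[0.004,-0.0418,-0.009],[0.004,-0.0418,-0.009],[0.004,-0.0418,-0.009],[0.004,-0.0418,-0.009]],"dr":[[0.148,0,0],[0.296,0,0],[0.444,0,0],[0.592,0,0],[0.74,0,0]]}'; python3 -m crank '{"hand":[0,0,0],"translation":[[0,0,0],[0,0,0],[0,0,0]],"dr":[[0.14,0,0],[0.178,0,0],[0.178,0,0]]}';python3 - <<'E'
from h import *
im,d,c=grab("wrist"); P=cloud(d,c); h=cv2.cvtColor(im,cv2.COLOR_BGR2HSV)
m=(((h[...,0]<6)|(h[...,0]>174))&(h[...,1]>140)&pick(P,.42,.283,.03,.09,.18)); v,u=np.nonzero(m)
print(m.sum(),u.min(),u.max(),v.min(),v.max()); C=np.array(c["extrinsics"])[:3,3]; print("cam",C.round(3))
for z in np.arange(.1,.165,.01):
    q=P[m&(abs(P[...,2]-z)<.006)]
    if len(q)>4: r=q.mean(0)-C; r[2]=0; r/=np.linalg.norm(r); print(z.round(2),len(q),(q.mean(0)+.007*r)[:2].round(4))
meas(P,c,.42,.281,.04,R=.05)
to(.4195,.2825,.096,-90)
E
```

```text
time_s: 24.95
position: [0.42, 0.281, 0.2001]
tool_rot: [[-0.001, 0.178, -0.984], [-0.001, -0.984, -0.178], [-1.0, 0.001, 0.001]]
ft_force: [0.0, -0.6, 0.0]
grip_width: 0.0852
time_s: 25.25
position: [0.4201, 0.2808, 0.2001]
tool_rot: [[-0.001, 0.006, -1.0], [-0.001, -1.0, -0.006], [-1.0, 0.001, 0.001]]
ft_force: [0.1, 0.3, -0.2]
grip_width: 0.0852
862 236 261 183 223
cam [0.488 0.282 0.362]
0.11 19 [0.4197 0.285 ]
0.12 81 [0.4195 0.2838]
0.13 94 [0.4195 0.2832]
0.14 105 [0.4196 0.2833]
0.15 234 [0.4173 0.2832]
0.16 478 [0.4137 0.2824]
268 z 0.0392 rect [419.8 282.5  56.4  55.8   4.8] px [249. 172.] circ [420.9 282.6  29.2] encl [419.8 282.8]
t [0.1042, -0.0018, 0.0005] dr [0.0074, 0.0008, -0.0014] |t| 0.104 ang 0.4
```

```bash
python3 -m crank '{"hand":[0,0,0,80,80],"translation":[[0.03,-0.002,0.0005],[0.065,-0.002,0.0005],[0.095,-0.002,0.0005],[0.104,-0.002,0.0005],[0.104,-0.002,0.0005]],"dr":[[0.006,0,0],[0.006,0,0],[0.006,0,0],[0.006,0,0],[0.006,0,0]]}' 50; python3 -m crank '{"hand":[255,255,255,255,255],"translation":[[0,0,0],[0,0,0],[0,0,0],[0,0,0],[0,0,0]],"dr":[[0,0,0],[0,0,0],[0,0,0],[0,0,0],[0,0,0]]}'; python3 -c "
from h import *
to(.5472,.1077,.19,-90)"
```

```text
time_s: 25.8
position: [0.4191, 0.2829, 0.0961]
tool_rot: [[-0.002, 0.002, -1.0], [-0.002, -1.0, -0.002], [-1.0, 0.002, 0.002]]
ft_force: [-0.0, -0.6, 0.4]
grip_width: 0.0594
time_s: 26.3
position: [0.4199, 0.2832, 0.0979]
tool_rot: [[0.002, 0.001, -1.0], [-0.001, -1.0, -0.001], [-1.0, 0.001, -0.002]]
ft_force: [-0.6, -1.9, 6.8]
grip_width: 0.0167
t [-0.0916, 0.1757, -0.1273] dr [0.0014, -0.0024, -0.0008] |t| 0.236 ang 0.2
```

```bash
python3 -m crank '{"hand":[255,255,255,255,255],"translation":[[-0.02,0,0],[-0.05,0,0],[-0.09,0,0],[-0.115,0.01,-0.007],[-0.115,0.05,-0.036]],"dr":[[0,0,0],[0,0,0],[0,0,0],[0,0,0],[0,0,0]]}'; python3 -m crank '{"hand":[255,255,255,255],"translation":[[0,0.04,-0.029],[0,0.08,-0.058],[0,0.11,-0.08],[0,0.12,-0.088]],"dr":[[0,0,0],[0,0,0],[0,0,0],[0,0,0]]}';python3 -m crank '{"hand":[255,255],"translation":[[0,0,0],[0,0,0]],"dr":[[0,0,0],[0,0,0]]}'
python3 - <<'E'
from h import *
to(.5472,.1077,.15,-90)
im,d,c=grab("wrist"); cv2.imwrite("pics/w13.png",im[100:384,110:400]); P=cloud(d,c)
s,ds,cs=grab("scene"); a,b=proj(cs,[.54,.11,.12]).astype(int); cv2.imwrite("pics/s13.png",np.hstack([cv2.resize(im[60:384,120:380],(420,523)),cv2.resize(s[b-60:b+60,a-40:a+40],(349,523),interpolation=cv2.INTER_CUBIC)]))
E
```

```text
time_s: 26.8
position: [0.4554, 0.2355, 0.216]
tool_rot: [[0.007, 0.006, -1.0], [0.002, -1.0, -0.006], [-1.0, -0.002, -0.007]]
ft_force: [1.0, 1.0, -0.5]
grip_width: 0.0168
time_s: 27.2
position: [0.545, 0.1106, 0.2118]
tool_rot: [[0.0, -0.002, -1.0], [-0.001, -1.0, 0.002], [-1.0, 0.001, -0.0]]
ft_force: [0.4, 0.8, -1.5]
grip_width: 0.0166
time_s: 27.4
position: [0.5427, 0.1143, 0.212]
tool_rot: [[-0.0, 0.002, -1.0], [-0.001, -1.0, -0.002], [-1.0, 0.001, 0.0]]
ft_force: [0.2, 0.4, -1.4]
grip_width: 0.0168
t [0.062, 0.0066, -0.0045] dr [0.0017, 0.0004, -0.0005] |t| 0.062 ang 0.1
```

View pics/s13.png

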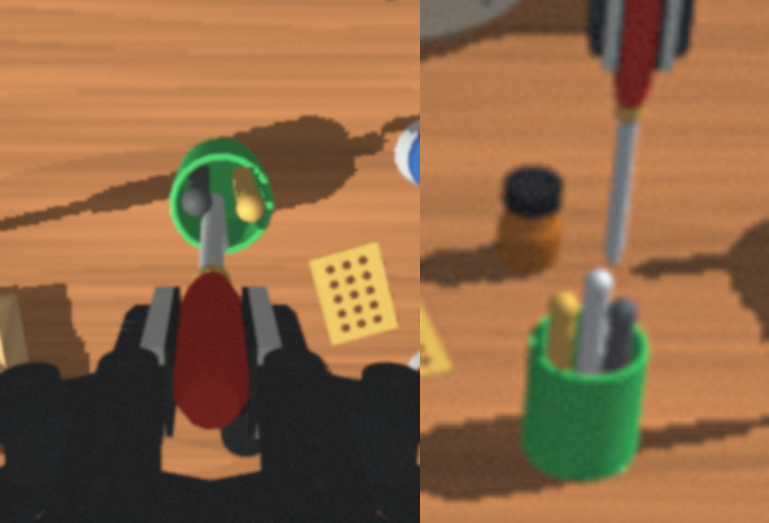

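Left (wrist): shaft tip at crop (213,200), between the dark (196,200) and brass (249,208) punches. Right (scene): tip at crop (612,262). I'll triangulate the tip.

Run:
```python
from h import *
c=cams.calibration("wrist"); cs=cams.calibration("scene"); a,b=proj(cs,[.54,.11,.12]).astype(int)
o1,r1=ray(c,120+213*260/420,60+197*324/523); o2,r2=ray(cs,a-40+(612-420)*80/349,b-60+262*120/523)
A=np.c_[r1,-r2]; t=np.linalg.lstsq(A,o2-o1,rcond=None)[0]; p1=o1+r1*t[0];p2=o2+r2*t[1]; s=sensors.observe()
print(p1.round(4),p2.round(4),"tcp",s["position"].round(4))
print("at z=.124",onz(c,120+213*260/420,60+197*324/523,.124).round(4))
for u,v,z in [(196,200,.093),(249,208,.0935)]: print(onz(c,120+u*260/420,60+v*324/523,z).round(4))
```

```text
[0.5525 0.1145 0.1303] [0.5525 0.1147 0.1303] tcp [0.5426 0.1148 0.2122]
at z=.124 [0.551  0.1145 0.124 ]
[0.5419 0.1231 0.093 ]
[0.5379 0.0954 0.0935]
```

Run:
```python
from h import *
for n in("wrist","scene"):
    im,d,c=grab(n); P=cloud(d,c); h=cv2.cvtColor(im,cv2.COLOR_BGR2HSV); s=sensors.observe(); p=s["position"]; C=np.array(c["extrinsics"])[:3,3]
    red=((h[...,0]<6)|(h[...,0]>174))&(h[...,1]>140)
    grey=(h[...,1]<70)&(h[...,2]>70)
    for z in np.arange(.13,.28,.01):
        m=(red if z>.205 else grey)&(np.hypot(P[...,0]-p[0],P[...,1]-p[1])<.03)&(abs(P[...,2]-z)<.005); q=P[m]
        if len(q)>3: print(n,z.round(2),len(q),"surf x max/mean",q[:,0].max().round(4),q[:,0].mean().round(4),"y",q[:,1].mean().round(4))
```

```text
wrist 0.13 20 surf x max/mean 0.5462 0.5453 y 0.115
wrist 0.14 47 surf x max/mean 0.5465 0.5453 y 0.1151
wrist 0.15 50 surf x max/mean 0.5466 0.5454 y 0.115
wrist 0.16 55 surf x max/mean 0.5467 0.5455 y 0.1151
wrist 0.17 68 surf x max/mean 0.5465 0.5453 y 0.1152
wrist 0.18 74 surf x max/mean 0.5468 0.5455 y 0.1154
wrist 0.19 80 surf x max/mean 0.5467 0.5457 y 0.1155
wrist 0.2 31 surf x max/mean 0.5482 0.5459 y 0.1153
wrist 0.22 66 surf x max/mean 0.551 0.5498 y 0.116
wrist 0.23 292 surf x max/mean 0.5514 0.5493 y 0.1159
wrist 0.24 371 surf x max/mean 0.5513 0.5492 y 0.1156
wrist 0.25 442 surf x max/mean 0.5515 0.5493 y 0.1158
wrist 0.26 565 surf x max/mean 0.5517 0.5492 y 0.1157
wrist 0.27 1877 surf x max/mean 0.5516 0.545 y 0.1157
scene 0.13 10 surf x max/mean 0.5484 0.5453 y 0.1157
scene 0.14 15 surf x max/mean 0.5486 0.5457 y 0.1151
scene 0.15 18 surf x max/mean 0.5483 0.5455 y 0.1146
scene 0.16 17 surf x max/mean 0.5477 0.5454 y 0.1157
scene 0.17 18 surf x max/mean 0.547 0.5452 y 0.1148
scene 0.18 16 surf x max/mean 0.548 0.5453 y 0.1156
scene 0.19 19 surf x max/mean 0.5488 0.5464 y 0.1146
scene 0.2 17 surf x max/mean 0.5495 0.5458 y 0.1153
scene 0.22 23 surf x max/mean 0.5519 0.5488 y 0.1148
scene 0.23 33 surf x max/mean 0.5519 0.5494 y 0.1155
scene 0.24 36 surf x max/mean 0.5527 0.55 y 0.1157
scene 0.25 38 surf x max/mean 0.5536 0.5498 y 0.116
scene 0.26 38 surf x max/mean 0.5542 0.5494 y 0.1161
scene 0.27 50 surf x max/mean 0.552 0.5476 y 0.1155
```

Depth from both cameras shows the shaft vertical with its axis on the TCP. My picked "tip" pixel was the bright punch behind it. Inserting in steps with force checks.

```bash
python3 -m crank '{"hand":[255,255,255,255,255],"translation":[[0,0.0068,-0.0048],[0,0.0068,-0.0048],[0.02,0.0068,-0.0048],[0.04,0.0068,-0.0048],[0.055,0.0068,-0.0048]],"dr":[[0,0,0],[0,0,0],[0,0,0],[0,0,0],[0,0,0]]}'; python3 -c "
from h import *
to(.5472,.1077,.1,-90)"; python3 -m crank '{"hand":[255,255,255,255],"translation":[[0.01,0,0],[0.02,0,0],[0.03,0,0],[0.035,0,0]],"dr":[[0,0,0],[0,0,0],[0,0,0],[0,0,0]]}'; python3 -c "
from h import *
to(.5472,.1077,.096,-90)"
```

```text
time_s: 28.1
position: [0.5479, 0.1066, 0.1558]
tool_rot: [[-0.001, 0.001, -1.0], [-0.001, -1.0, -0.001], [-1.0, 0.001, 0.001]]
ft_force: [0.9, 0.5, 1.0]
grip_width: 0.0168
t [0.0558, -0.0012, 0.0007] dr [0.001, 0.0009, -0.001] |t| 0.056 ang 0.1
time_s: 28.5
position: [0.5481, 0.1066, 0.1212]
tool_rot: [[-0.001, 0.001, -1.0], [-0.001, -1.0, -0.001], [-1.0, 0.001, 0.001]]
ft_force: [-0.1, 0.3, -0.8]
grip_width: 0.0169
t [0.0252, -0.0011, 0.0009] dr [0.0012, 0.0006, -0.0009] |t| 0.025 ang 0.1
```

```bash
python3 -m crank '{"hand":[255,255,255,255],"translation":[[0.008,-0.0008,0.0006],[0.016,-0.0008,0.0006],[0.021,-0.0008,0.0006],[0.024,-0.0008,0.0006]],"dr":[[0,0,0],[0,0,0],[0,0,0],[0,0,0]]}'; python3 -m crank '{"hand":[255,255,255],"translation":[[0.001,0,0],[0.002,0,0],[0.003,0,0]],"dr":[[0,0,0],[0,0,0],[0,0,0]]}'
```

```text
time_s: 28.9
position: [0.5475, 0.1074, 0.0974]
tool_rot: [[-0.0, 0.001, -1.0], [-0.001, -1.0, -0.001], [-1.0, 0.001, 0.0]]
ft_force: [0.5, 0.0, -0.9]
grip_width: 0.0165
time_s: 29.2
position: [0.5478, 0.1073, 0.0951]
tool_rot: [[0.001, 0.001, -1.0], [-0.001, -1.0, -0.001], [-1.0, 0.001, -0.001]]
ft_force: [-0.8, 0.7, -2.0]
grip_width: 0.0168
```

```bash
python3 -m crank '{"hand":[255,255,255,255],"translation":[[0.001,0,0],[0.002,0,0],[0.003,0,0],[0.003,0,0]],"dr":[[0,0,0],[0,0,0],[0,0,0],[0,0,0]]}'
```

```text
time_s: 29.6
position: [0.5485, 0.1074, 0.0937]
tool_rot: [[0.003, 0.001, -1.0], [-0.001, -1.0, -0.001], [-1.0, 0.001, -0.003]]
ft_force: [-1.3, 0.7, 12.6]
grip_width: 0.0168
```

```bash
python3 -m crank '{"hand":[255,150,120,120,120],"translation":[[-0.001,0,0],[-0.001,0,0],[-0.001,0,0],[-0.02,0,0],[-0.05,0,0]],"dr":[[0,0,0],[0,0,0],[0,0,0],[0,0,0],[0,0,0]]}'; python3 -m crank '{"hand":[120,60,0,0,0],"translation":[[-0.045,0,0],[-0.08,0,0],[-0.1,0.04,0.01],[-0.11,0.09,0.02],[-0.12,0.14,0.03]],"dr":[[0,0,0],[0,0,0],[0,0,0],[0,0,0],[0,0,0]]}';python3 -m crank '{"hand":[0,0,0],"translation":[[0,0.03,0.03],[0,0.03,0.03],[0,0.03,0.03]],"dr":[[0,0,0],[0,0,0],[0,0,0]]}';python3 - <<'E'
from h import *
im,d,c=grab("wrist"); cv2.imwrite("pics/w14.png",im); P=cloud(d,c); print(sensors.observe()["position"])
for a in [(.557,-.11,.025),(.557,-.11,.059),(.64,-.104,.03),(.554,-.031,.036)]: meas(P,c,*a,R=.04 if a[2]>.026 and a[2]<.05 else .055)
s,ds,cs=grab("scene"); Q=cloud(ds,cs); h=cv2.cvtColor(s,cv2.COLOR_BGR2HSV); m=((h[...,0]<6)|(h[...,0]>174))&(h[...,1]>140)&pick(Q,.545,.108,.05,.09,.18); print("red top z",np.nanmax(Q[m][:,2]),m.sum(),Q[m].mean(0))
a,b=proj(cs,[.55,.02,.07]).astype(int); cv2.imwrite("pics/s14.png",cv2.resize(s[b-75:b+75,a-100:a+100],(800,600),interpolation=cv2.INTER_CUBIC))
E
```

```text
time_s: 30.1
position: [0.5466, 0.1074, 0.1408]
tool_rot: [[-0.004, 0.001, -1.0], [-0.001, -1.0, -0.001], [-1.0, 0.001, 0.004]]
ft_force: [-0.3, 0.3, 0.7]
grip_width: 0.0453
time_s: 30.6
position: [0.518, -0.0299, 0.2618]
tool_rot: [[0.001, 0.003, -1.0], [-0.001, -1.0, -0.003], [-1.0, 0.001, -0.001]]
ft_force: [1.0, -1.4, 0.2]
grip_width: 0.0854
time_s: 30.9
position: [0.4884, -0.0592, 0.2614]
tool_rot: [[0.0, -0.001, -1.0], [-0.001, -1.0, 0.001], [-1.0, 0.001, -0.0]]
ft_force: [0.4, -0.3, -0.6]
grip_width: 0.0855
[ 0.48880621 -0.05851039  0.26127823]
280 z 0.024 rect [ 558.5 -108.8   79.4   79.4    3.4] px [296.  96.] circ [ 558.3 -109.1   45. ] encl [ 557.7 -109.1]
159 z 0.0582 rect [ 558.4 -108.1   41.6   41.1    3.7] px [299.  97.] circ [ 558.5 -108.3   23.3] encl [ 558.3 -108.2]
217 z 0.0287 rect [ 633.7 -102.7   41.7   52.1    0. ] px [293.  23.] circ [ 638.6 -102.7   24.1] encl [ 638.9 -103.2]
121 z 0.0357 rect [554.8 -32.5  44.7  45.1  89.9] px [227. 101.] circ [554.5 -32.6  22.5] encl [554.4 -32.6]
red top z 0.15771448883774852 177 [0.55417912 0.10697287 0.13142101]
```

View pics/s14.png

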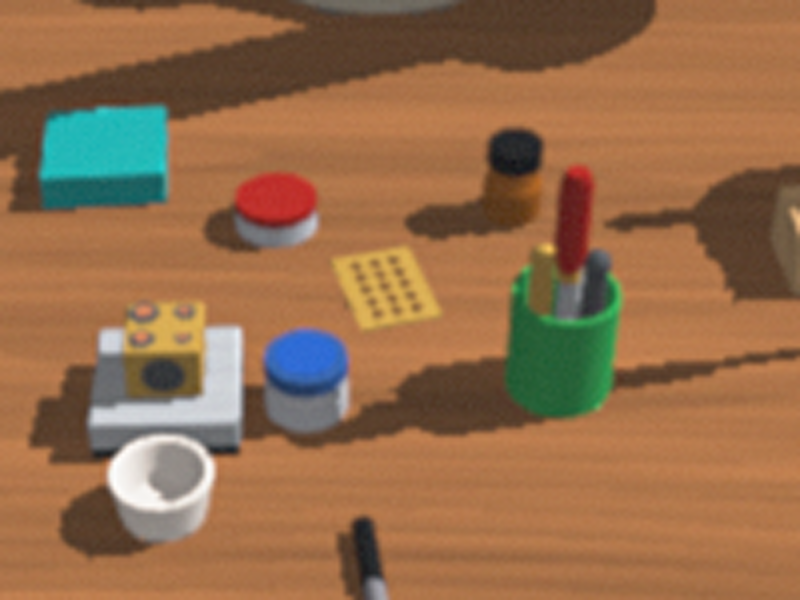

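View pics/w14.png

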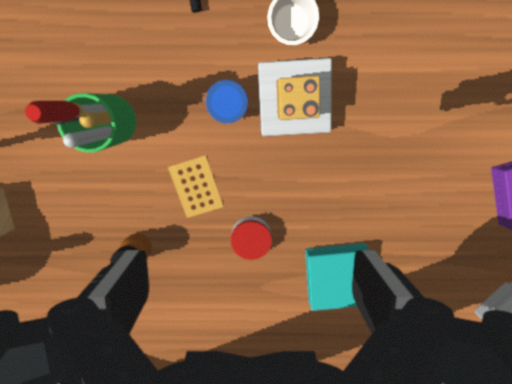

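Final views: the doming block is centred on the bench block. The cup (293,18) and tin (227,101) stand upright at their sides. The burnisher is in the pot with its top at z≈0.157 (tip on the floor), and all three punches are inside. The arm is clear, so I'm handing in.

```bash
python3 -c "
from h import *
print(env.close_job(), sensors.observe()['time_s'])"
```

```text
the job is handed in; nothing more can be done
the job is handed in; nothing more can be done
```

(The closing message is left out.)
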